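Close the mould frame: slide its plate over and press it level

TASK

Close the mould frame: slide the loose plate along between the guide rails, without lifting it out of them, until it lies over the pocket at the far end, then press it down between the sprung jaws until it lies fully home and level on the bed. Press firmly but do not force it, and leave the sanding block, the two tubs and the brush where they are.

Things in the scene. Friction and masses are not known exactly. Their poses are not given: they have to be found in the camera images.
- mould_frame: Low grey metal frame fixed to the bench, 278 x 150 mm. Origin on the bench; x runs along the lane to the pocket. Deck (lane floor): 32 mm above the origin, x = -150 to +5 mm, open at its -x end; pocket: x = +5 to +108; end stop: x = +108 to +128. Side rails: inner faces at y = +/-46, outer edges +/-75 mm. Rails and end stop rise 6 mm above the deck.
- pocket (a point): Point in the middle of the pocket's mouth at deck height, 56.5 mm along the frame's x axis from its origin; axes as the frame's.
- jaw_left: Sprung round-shouldered steel bar, 92 mm, 2.5 mm proud of the +y rail in the pocket; its like is opposite. A plate over the pocket rests on their shoulders about 1 mm below the deck. Pressing it in takes up to 20 N, then 3 to 8 N of drag; it stays at any height and slant. Pressed near one end, mainly that end sinks; slanted, it may bind until the other end is pressed. Origin: 6 mm below the deck.
- bed_carrier: Fixed carrier at the bottom of the pocket, origin 10 mm above the bench under the pocket's middle. On it is the bed, a flat rigid 99 x 85 mm platform that the plate must lie on. The bed is screwed to a different height for every mould, its top 11 to 19 mm below the deck; the height is not given and must be felt.
- plate_centre (a point): Centre (half-way up) of the loose aluminium plate: 100 mm along its x, 90 mm along y, 10 mm thick, about 0.2 kg, a 30 mm square hole through its middle. It starts flat on the deck between the rails, behind the pocket, its x along the frame's x.
- sand_block: Cork sanding block in grey paper, 47 x 85 x 26 mm; origin under its middle. Bystander.
- small_tub: Smaller round lidded plastic tub, 60 mm wide and 54 mm high; origin under its middle. Bystander.
- wax_tub: Larger round lidded plastic tub, 66 mm wide and 62 mm high; origin under its middle. Bystander.
- dust_brush: Flat wooden brush, 40 x 170 x 14 mm; origin under its middle, handle along its +y. Bystander.
There are look-alikes about, which are no part of the job. What is shaped like the part that bears plate_centre but green or pink is not meant.

How it is judged:
On the way, in this order (a step that is already met when the one before it is completed fails the run):
1. the plate has been slid over the pocket: its middle within 3 mm of the pocket's middle along the lane (x of plate_centre in the frame of pocket between -0.003 and 0.003 m), for 0.1 s.
2. the plate lies on the bed, level within 0.025 rad (contact force between bed_carrier and plate above 0.2 N and angle between plate_centre's own z axis and vertical below 0.025 rad and z of plate_centre in the frame of pocket below -0.005 m), for 0.2 s.
At the end, for the whole second after the job is handed in: The plate lies in the pocket, within 4 mm of its middle, touching the bed (more than 0.2 N), its centre at least 5 mm below deck height, level within 0.025 rad and at rest (all of step 2 and horizontal distance between plate_centre and pocket below 0.004 m and linear speed of plate below 0.01 m/s).
It fails at once if the plate is lifted out of the guides (its centre more than 20 mm above the deck) (z of plate_centre in the frame of pocket above 0.02 m).
It fails at once if the plate is forced: the fingers load it with more than 40 N (contact force between the fingers and plate above 40 N).
It fails at once if the sanding block, a tub or the brush is moved by more than 15 mm (distance of any of sand_block, small_tub, wax_tub, dust_brush from where it was at the start of the episode above 0.015 m).
It also fails if it takes over 61 s, if anything falls off the work surface, if the arm or the gripper's body presses on something with over 40 N, if the wrist force passes 120 N, or if a joint passes its speed limit or range.

ROBOT

A 6-joint arm with a two-finger parallel gripper is mounted at the origin on the work surface; the furniture and walls round the work are solid. World frame = base frame: x ahead of the robot, y to its left, z up, the work surface at z = 0. Lengths are in m, angles in rad, forces in N, time in s.
With the tool pointing down it reaches from about 0.35 to 0.975 m from the base axis. Payload 4.9 kg.
Tool frame: the origin (TCP) lies at the very end of the fingers, on their centre line; the grasp point (between the pads) lies 19 mm behind it (manip.hold_point_z is the distance from the TCP to the grasp point, in m); z points along the fingers, x is the direction in which the jaws open and shut, and the axes are right-handed (so a half turn about z gives the same grasp; the last joint's range is limited). The gripper opens to 85 mm and grips with 20 to 120 N. Pads are 22 mm wide; open, the fingers measure 114 mm over their backs; the gripper's body (76 mm by 85 mm) begins 54 mm behind the grasp point. The pads swing forward as they close: fully open they stand 13 mm farther back than shut.
Start: joints at [1.16, 0.053, 1.613, -0, 1.476, -0.119], TCP at [0.18, 0.599, 0.231] pointing down, gripper open.
Joint ranges: [-3.01, 3.01], [-1.01, 2.22], [0.06, 2.58], [-1.02, 4.17], [0.09, 2.62], [-3.14, 3.14]. Speed limits (rad/s): [2.57, 2.57, 3.14, 3.14, 3.14, 3.14].

INTERFACE

Orientations are given as a unit quaternion [w, x, y, z].
In Python, from plant import manip gives the robot as it stands.
- The arm moves only by the shell command python3 -m handwheel 'ROWS' [OPENING]. ROWS is JSON, a list of rows, each an object of numbers: "dx", "dy", "dz": the shift along the tool's x, y, z in m; "ax", "ay", "az": the turn, a rotation vector about the tool's x, y, z in rad. In form: [{"dx": .., "dy": .., "dz": .., "ax": .., "ay": .., "az": ..}, ...]. A call has 1 to 5 rows; each row is the pose to reach, as a shift and turn from the pose commanded when the call began, along the tool's axes at that moment; what a row does not reach only later rows make up. A row lasts 1/8 s, in which the tool goes at most 62.5 mm and 10.7 degrees, less where a joint would pass 70% of its speed; a pose out of reach is approached as far as the arm can. A call with a gripper value outside its range is refused whole. OPENING is the closure in counts, from 0 (fully open) to 255 (shut), set as the call begins (- or left out, the last holds). The fingers move at their own pace and stop on an object; the grip force is fixed at half the most. Time passes only in rows, so rows that repeat a pose let the fingers close. It gives the time, the measured TCP pose, the force and the opening at its end, in the units of the state.
- manip.state(): the state, without advancing time (a new reading comes with each control period).
- manip.grab_frame(name): name is "side" or "top"; returns a dict with "image" (480x640x3 uint8, blue, green, red), "z_map" (480x640 float32, m along the optical axis (not along the pixel's ray), 0 where there is no reading), "K" (3x3 intrinsics, pixels), "xyz" and "rotation" of the camera in the world. Camera axes: x right, y up, looking along -z (the intrinsics and any distortion apply to the point x, -y, -z); pixel columns grow to the right and rows downward; lengths in m; the calibration is good to about 2 mm. A picture is of the moment at which its call begins.
- manip.job_done(): hands the job in, once; it reports no verdict.
The state is a dict: "time": time; "joint_pos": joint angles; "joint_vel": joint speeds; "joint_efforts": joint torques, N m; "tool_pos": TCP position; "tool_rot": TCP orientation; "contact_force": force on the tool from outside, world axes, zero at the start; "ft_torque": the same for the moment, N m; "gripper_width": opening from 0.0 (shut) to 1.0 (fully open).
Only numpy, scipy, OpenCV 4.12 (cv2) and the standard library are available. Lean on these libraries where they do the work, as an engineer would, in place of code of your own. Each camera call takes 0.05 s, during which the arm holds its last target.

## Working session

There is one attempt and no reset: what is moved stays moved. The work goes in short steps, Python scripts to look and compute and a shell command to move; the robot and the scene stay as the last step left them, time stands still between calls to the robot, and variables do not carry over. Pictures are saved under pics/ and viewed, and the job is handed in when it is done.

```bash
mkdir -p pics; ls; python3 - <<'E'
from plant import manip
import cv2,numpy as np
s=manip.state();print(s)
for n in("side","top"):
    f=manip.grab_frame(n);cv2.imwrite(f"pics/{n}0.png",f["image"]);np.savez(f"pics/{n}0.npz",**f);print(n,f["K"],f["xyz"],f["rotation"],[k for k in f])
E
```

```text
pics
{'time': 0.0, 'joint_pos': array([ 1.15997894e+00,  5.33518062e-02,  1.61429898e+00, -7.92385591e-07,
        1.47599634e+00, -1.18999997e-01]), 'joint_vel': array([-0.0004734 , -0.00186927, -0.00127156, -0.00029925,  0.00087846,
       -0.00015265]), 'joint_efforts': array([-1.76351892e-03, -3.93672037e+01, -3.70175171e+01, -3.19653427e-04,
        6.92753558e-03, -1.20543584e-05]), 'tool_pos': array([0.17955705, 0.59800038, 0.23006318]), 'tool_rot': array([ 5.11191133e-04,  8.02400093e-01,  5.96785586e-01, -8.91008227e-04]), 'contact_force': array([-0.68925458, -0.30238574, -0.92852409]), 'ft_torque': array([-0.0305676 , -0.04039472,  0.03392733]), 'gripper_width': 1.0010301134470645}
side [[513.79348365   0.         333.3643298 ]
 [  0.         513.79348365 238.09783771]
 [  0.           0.           1.        ]] [ 0.32226136 -1.01469264  0.87159203] [ 0.90020359  0.43053456 -0.03565607 -0.05479173] ['image', 'z_map', 'K', 'xyz', 'rotation']
top [[552.27602883   0.         320.03789515]
 [  0.         552.27602883 235.33032062]
 [  0.           0.           1.        ]] [ 0.32886571 -0.02935058  1.49244867] [-0.70167006 -0.04018301  0.036572    0.7104273 ] ['image', 'z_map', 'K', 'xyz', 'rotation']
```

View pics/top0.png

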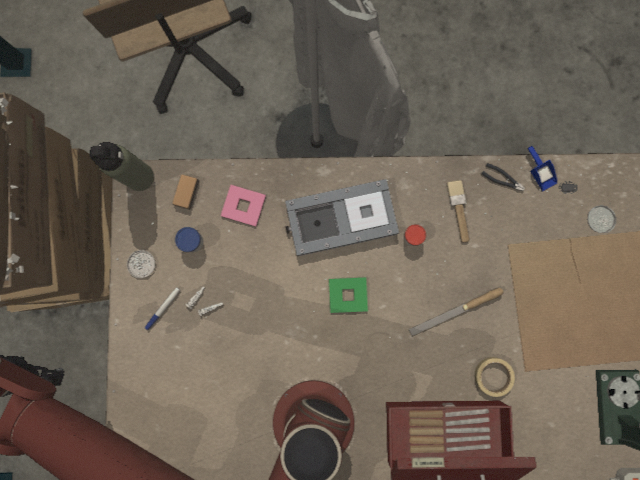

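View pics/side0.png

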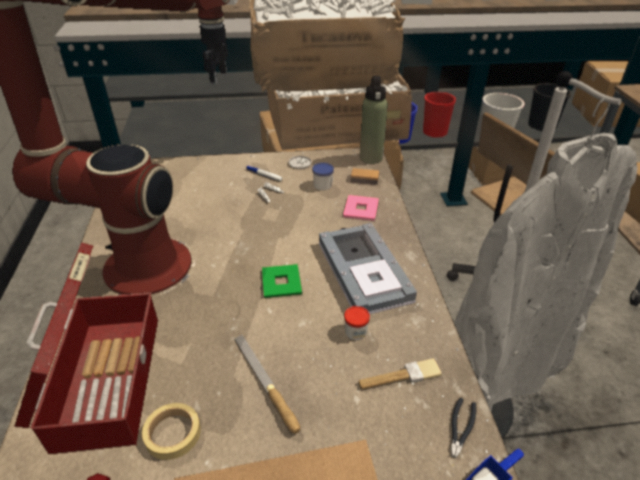

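The top view shows the grey frame at about (343,217), with the plate at its right end at (367,212) and the pocket at (318,222) to the left. There are three plate-like squares: pink (243,206), green (348,296), and bare aluminium (367,212). The aluminium one lies between the rails of the frame and is neither green nor pink, so it is the one meant. The red tub is at (415,235), beyond the open end. I'll confirm with a crop.

```bash
cat > h.py <<'E'
import numpy as np,cv2
from scipy.spatial.transform import Rotation as R
def rot(q): return R.from_quat([q[1],q[2],q[3],q[0]])
def ray(f,uv):
    uv=np.atleast_2d(np.asarray(uv,float));K=f["K"]
    d=np.c_[(uv[:,0]-K[0,2])/K[0,0],-(uv[:,1]-K[1,2])/K[1,1],-np.ones(len(uv))]
    return rot(f["rotation"]).apply(d)
def onz(f,uv,z):
    d=ray(f,uv);c=np.array(f["xyz"]);return c+d*((z-c[2])/d[:,2])[:,None]
def cloud(f):
    v,u=np.mgrid[0:480,0:640];uv=np.c_[u.ravel(),v.ravel()]
    return (np.array(f["xyz"])+ray(f,uv)*f["z_map"].ravel()[:,None]).reshape(480,640,3)
def proj(f,p):
    c=rot(f["rotation"]).inv().apply(np.atleast_2d(p)-f["xyz"]);K=f["K"]
    return np.c_[K[0,2]+K[0,0]*c[:,0]/-c[:,2],K[1,2]-K[1,1]*c[:,1]/-c[:,2]]
E
python3 - <<'E'
from h import *
for n,(x0,y0,x1,y1) in(("top",(270,165,450,275)),("side",(300,210,440,350))):
    f=dict(np.load(f"pics/{n}0.npz"));im=f["image"]
    c=cv2.resize(im[y0:y1,x0:x1],None,fx=4,fy=4,interpolation=cv2.INTER_CUBIC);cv2.imwrite(f"pics/{n}0c.png",c)
    hsv=cv2.cvtColor(im,cv2.COLOR_BGR2HSV)
    m=((hsv[...,2]>165)&(hsv[...,1]<40)).astype(np.uint8);m2=np.zeros_like(m);m2[y0:y1,x0:x1]=m[y0:y1,x0:x1]
    cs,_=cv2.findContours(m2,cv2.RETR_EXTERNAL,cv2.CHAIN_APPROX_NONE)
    c=max(cs,key=cv2.contourArea);print(n,cv2.contourArea(c),cv2.minAreaRect(c))
    for h in(.032,.042):
        P=onz(f,c[:,0,:],h)[:,:2].astype(np.float32);print(h,cv2.minAreaRect(P))
    X=cloud(f);mm=m2>0;print("depth",np.median(X[mm],0),np.std(X[mm],0))
E
```

```text
top 1174.5 ((366.1705627441406, 211.01763916015625), (33.08189010620117, 37.63743209838867), 77.47119140625)
0.032 ((0.552014172077179, -0.14667221903800964), (0.08913193643093109, 0.10074406862258911), 11.868191719055176)
0.042 ((0.5504862666130066, -0.1458689272403717), (0.08852168172597885, 0.10005418956279755), 11.868090629577637)
depth [ 0.54981499 -0.14621558  0.04163782] [0.02990176 0.03084899 0.07585577]
side 1162.0 ((375.47857666015625, 276.4098205566406), (32.70481872558594, 45.675567626953125), 76.60750579833984)
0.032 ((0.5517137050628662, -0.13601787388324738), (0.09542921185493469, 0.10776910930871964), 11.576026916503906)
0.042 ((0.5489807724952698, -0.14648336172103882), (0.09429257363080978, 0.106485515832901), 11.575946807861328)
depth [ 0.54833741 -0.14819489  0.04082502] [0.03469955 0.08333471 0.07351108]
```

View pics/top0c.png

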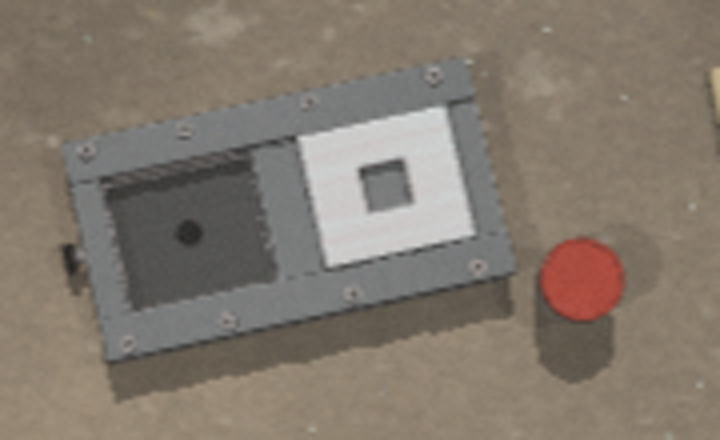

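View pics/side0c.png

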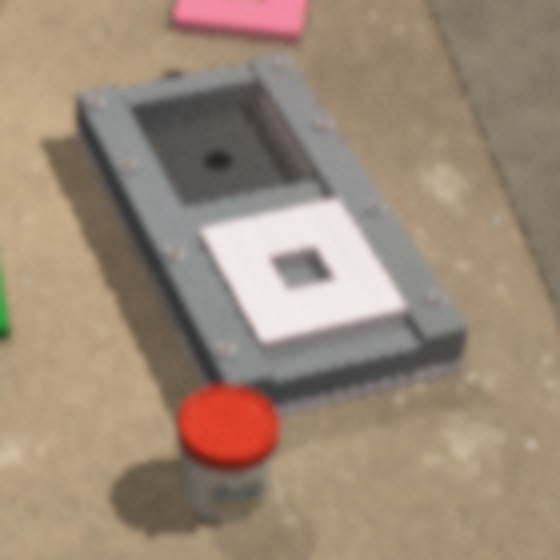

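The crops confirm it: a bright aluminium plate with a square hole, flat between the rails, with about 20 mm of bare deck behind it (on the right). The red tub is clear of the open end. Next I'll measure the frame.

```bash
python3 - <<'E'
from h import *
f=dict(np.load("pics/top0.npz"));X=cloud(f)
v,u=np.mgrid[0:480,0:640]
roi=(u>270)&(u<405)&(v>170)&(v<265)
print("bench z",np.median(X[...,2][roi&(X[...,2]<.01)]))
m=(roi&(X[...,2]>.018)&(X[...,2]<.06)).astype(np.uint8)
m=cv2.morphologyEx(m,cv2.MORPH_CLOSE,np.ones((35,35)))*roi.astype(np.uint8)
m=cv2.morphologyEx(m,cv2.MORPH_OPEN,np.ones((9,9)))
c=max(cv2.findContours(m,0,1)[0],key=cv2.contourArea)[:,0]
P=onz(f,c,.038)[:,:2].astype(np.float32);r=cv2.minAreaRect(P);print("depth rect",r)
# colour mask: frame bluish grey
im=f["image"].astype(int);g=(roi&(im[...,0]-im[...,2]>4)).astype(np.uint8)
hs=cv2.cvtColor(f["image"],cv2.COLOR_BGR2HSV);g|=((hs[...,2]>165)&(hs[...,1]<40)&roi).astype(np.uint8)
g=cv2.morphologyEx(g,cv2.MORPH_OPEN,np.ones((3,3)))
c2=max(cv2.findContours(g,0,1)[0],key=cv2.contourArea)[:,0]
P2=onz(f,c2,.038)[:,:2].astype(np.float32);r2=cv2.minAreaRect(P2);print("col rect",r2)
o=f["image"].copy();cv2.drawContours(o,[c[:,None]],-1,(0,0,255),1);cv2.drawContours(o,[c2[:,None]],-1,(0,255,0),1)
b=cv2.boxPoints(r2);bp=proj(f,np.c_[b,np.full(4,.038)]);cv2.polylines(o,[np.int32(np.round(bp))],True,(255,0,255),1)
cv2.imwrite("pics/frame1.png",cv2.resize(o[165:275,270:450],None,fx=4,fy=4,interpolation=cv2.INTER_NEAREST))
th=np.deg2rad(101.9);ex=np.array([np.cos(th),np.sin(th)])
for rr in(r,r2):
    cen=np.array(rr[0]);O=cen+ex*.011;print("origin",O,"pocket",O+ex*.0565, "plate in frame x",(np.array([.5504,-.146])-O)@ex,"y",(np.array([.5504,-.146])-O)@[-ex[1],ex[0]])
# red tub, dark pocket hole
t=((hs[...,0]<8)|(hs[...,0]>172))&(hs[...,1]>130)&(u>395)&(u<435)&(v>215)&(v<255)
print("red tub",onz(f,[[u[t].mean(),v[t].mean()]],.058), "h",np.median(X[t],0))
E
```

```text
bench z -0.00020686760866683862
depth rect ((0.5344864130020142, -0.07508063316345215), (0.1515703946352005, 0.2915647029876709), 11.618921279907227)
col rect ((0.5510975122451782, -0.14619028568267822), (0.08876575529575348, 0.10033014416694641), 11.868118286132812)
origin [ 0.53221817 -0.06431703] pocket [ 0.52056763 -0.00903128] plate in frame x -0.08367668591094922 y -0.0009477175953528788
origin [ 0.54882927 -0.13542669] pocket [ 0.53717873 -0.08014093] plate in frame x -0.010669973805441962 y 0.0006432842949360919
red tub [[ 0.48457154 -0.27084773  0.058     ]] h [ 0.48566902 -0.27189529  0.05180739]
```

View pics/frame1.png

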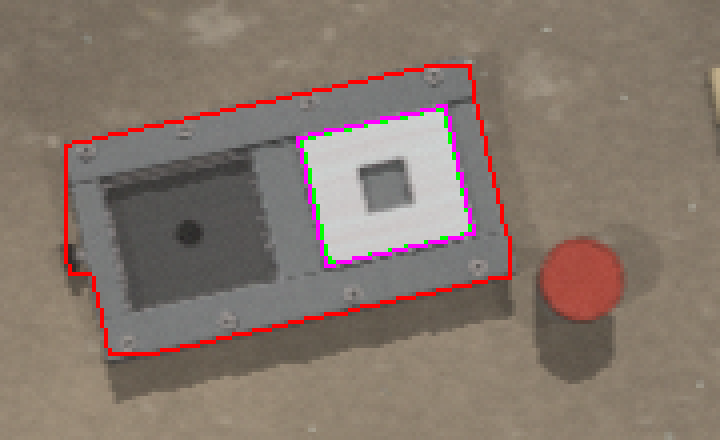

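The red contour includes the knob at the left end, so I'll fit from the four visible corners instead: crop (470,64), (512,275), (108,357), (65,143).

```bash
python3 - <<'E'
from h import *
f=dict(np.load("pics/top0.npz"))
c=np.array([[470,64],[512,275],[108,357],[65,143]])/4+[270,165]
P=onz(f,c-.4,.038)[:,:2]
print(P,[np.linalg.norm(P[i]-P[(i+1)%4]) for i in range(4)])
cen=P.mean(0);d=(P[2]+P[3]-P[0]-P[1]);th=np.arctan2(d[1],d[0]);print("ang",np.degrees(th))
th=np.deg2rad(101.7)
ex=np.array([np.cos(th),np.sin(th)]);ey=np.array([-ex[1],ex[0]]);O=cen+ex*.011;print("O",O,"pocket",O+ex*.0565)
pl=np.array([.5504,-.146]);print("plate in frame",(pl-O)@ex,(pl-O)@ey,"rear edge",pl-ex*.05)
t=np.array([.4846,-.2708]);print("tub in frame",(t-O)@ex,(t-O)@ey)
from plant import manip
s=manip.state();r=rot(s["tool_rot"]).as_matrix();print(r.round(4));
print("tool x heading",np.degrees(np.arctan2(r[1,0],r[0,0])))
# targets
for nm,x,z in(("behind",-.015,.10),):
    g=pl+ex*(-.05+x);print(nm,g)
E
```

```text
[[ 0.6325338  -0.20411599]
 [ 0.49015197 -0.22831422]
 [ 0.43909491  0.03959769]
 [ 0.58254353  0.06721846]] [np.float64(0.1444234814664979), np.float64(0.27273359632243843), np.float64(0.14608357894831683), np.float64(0.2759010877115355)]
ang 100.61335641127785
O [ 0.53385039 -0.07063206] pocket [ 0.52239291 -0.01530598]
plate in frame -0.07715805223222166 -0.0009220930620729723 rear edge [ 0.56053936 -0.19496114]
tub in frame -0.18602165496335948 0.08881862233733201
[[ 2.877e-01  9.577e-01 -8.000e-04]
 [ 9.577e-01 -2.877e-01 -1.700e-03]
 [-1.900e-03 -2.000e-04 -1.000e+00]]
tool x heading 73.27954449093627
behind [ 0.56358117 -0.20964948]
```

```bash
cat >> h.py <<'E'
O=np.array([.5339,-.0706]);TH=np.deg2rad(101.6)
EX=np.array([np.cos(TH),np.sin(TH)]);EY=np.array([-EX[1],EX[0]])
def to(lx,ly,z):
    "delta to lane point, in tool axes (tool kept down), heading turn to lane"
    from plant import manip
    s=manip.state();M=rot(s["tool_rot"]).as_matrix()
    p=np.r_[O+EX*lx+EY*ly,z];d=M.T@(p-s["tool_pos"])
    a=M@[1,0,0];turn=TH-np.arctan2(a[1],a[0])
    want=np.c_[np.r_[EX,0],np.r_[EY*-1,0],[0,0,-1]]
    rv=R.from_matrix(M.T@want).as_rotvec()
    q=s["tool_pos"][:2]-O
    print("t",round(s["time"],2),"lane now",(q@EX).round(4),(q@EY).round(4),"z",s["tool_pos"][2].round(4),"F",s["contact_force"].round(1),"goal",p.round(4),"d",d.round(4),"rv",rv.round(3))
E
python3 -c "
from h import *
to(-.155,-.001,.231)"
```

```text
t 0.1 lane now 0.7262 0.2126 z 0.2302 F [0.6 0.6 0. ] goal [ 0.566  -0.2222  0.231 ] d [-6.744e-01  6.061e-01  3.000e-04] rv [-0.001  0.002 -0.494]
```

```bash
python3 -m handwheel '[{"dx":-0.034,"dy":0.030},{"dx":-0.068,"dy":0.060},{"dx":-0.102,"dy":0.090},{"dx":-0.136,"dy":0.120},{"dx":-0.170,"dy":0.150}]' 255
python3 -m handwheel '[{"dx":-0.034,"dy":0.030},{"dx":-0.068,"dy":0.060},{"dx":-0.102,"dy":0.090},{"dx":-0.136,"dy":0.120},{"dx":-0.170,"dy":0.150}]'
python3 -m handwheel '[{"dx":-0.034,"dy":0.030},{"dx":-0.068,"dy":0.060},{"dx":-0.102,"dy":0.090},{"dx":-0.136,"dy":0.120},{"dx":-0.170,"dy":0.150}]'
python3 -c "
from h import *
to(-.155,-.001,.231)"
```

```text
t 0.1 lane now 0.7262 0.2126 z 0.2302 F [0.6 0.6 0. ] goal [ 0.566  -0.2222  0.231 ] d [-6.744e-01  6.061e-01  3.000e-04] rv [-0.001  0.002 -0.494]invalid input at $[0]: expected keys dx, dy, dz, ax, ay, az
invalid input at $[0]: expected keys dx, dy, dz, ax, ay, az
invalid input at $[0]: expected keys dx, dy, dz, ax, ay, az
```

```bash
python3 -m handwheel '[{"dx":-0.034,"dy":0.030,"dz":0,"ax":0,"ay":0,"az":0},{"dx":-0.068,"dy":0.060,"dz":0,"ax":0,"ay":0,"az":0},{"dx":-0.102,"dy":0.090,"dz":0,"ax":0,"ay":0,"az":0},{"dx":-0.136,"dy":0.120,"dz":0,"ax":0,"ay":0,"az":0},{"dx":-0.170,"dy":0.150,"dz":0,"ax":0,"ay":0,"az":0}]' 255
python3 -c "
from h import *
to(-.155,-.001,.231)"
```

```text
time: 0.72
tool_pos: [0.2747, 0.3911, 0.2307]
tool_rot: [0.0, 0.802, 0.597, -0.0]
contact_force: [0.9, 0.9, 0.4]
gripper_width: -0.001
t 0.72 lane now 0.5044 0.1611 z 0.2307 F [0.9 0.9 0.4] goal [ 0.566  -0.2222  0.231 ] d [-0.5037  0.4553  0.    ] rv [-0.     0.001 -0.494]
```

```bash
python3 -m handwheel '[{"dx":-0.034,"dy":0.030,"dz":0,"ax":0,"ay":0,"az":0},{"dx":-0.068,"dy":0.060,"dz":0,"ax":0,"ay":0,"az":0},{"dx":-0.102,"dy":0.090,"dz":0,"ax":0,"ay":0,"az":0},{"dx":-0.136,"dy":0.120,"dz":0,"ax":0,"ay":0,"az":0},{"dx":-0.170,"dy":0.150,"dz":0,"ax":0,"ay":0,"az":0}]'
python3 -m handwheel '[{"dx":-0.034,"dy":0.030,"dz":0,"ax":0,"ay":0,"az":0},{"dx":-0.068,"dy":0.060,"dz":0,"ax":0,"ay":0,"az":0},{"dx":-0.102,"dy":0.090,"dz":0,"ax":0,"ay":0,"az":0},{"dx":-0.136,"dy":0.120,"dz":0,"ax":0,"ay":0,"az":0},{"dx":-0.170,"dy":0.150,"dz":0,"ax":0,"ay":0,"az":0}]'
python3 -m handwheel '[{"dx":-0.034,"dy":0.031,"dz":0,"ax":0,"ay":0,"az":-0.12},{"dx":-0.068,"dy":0.062,"dz":0,"ax":0,"ay":0,"az":-0.25},{"dx":-0.102,"dy":0.093,"dz":0,"ax":0,"ay":0,"az":-0.37},{"dx":-0.136,"dy":0.124,"dz":0.05,"ax":0,"ay":0,"az":-0.494},{"dx":-0.164,"dy":0.155,"dz":0.1,"ax":0,"ay":0,"az":-0.494}]'
python3 -c "
from h import *
to(-.155,-.001,.037)"
```

```text
time: 1.35
tool_pos: [0.3694, 0.1852, 0.2309]
tool_rot: [-0.0, 0.802, 0.597, -0.0]
contact_force: [0.7, 0.8, -0.0]
gripper_width: -0.003
time: 1.98
tool_pos: [0.4642, -0.0208, 0.2309]
tool_rot: [-0.0, 0.802, 0.597, -0.0]
contact_force: [0.0, -0.1, -1.1]
gripper_width: -0.003
time: 2.6
tool_pos: [0.5635, -0.2183, 0.1369]
tool_rot: [0.001, 0.632, 0.775, 0.0]
contact_force: [-0.1, 0.2, 0.1]
gripper_width: -0.002
t 2.6 lane now -0.1506 0.0007 z 0.1369 F [-0.1  0.2  0.1] goal [ 0.566  -0.2222  0.037 ] d [-0.0042  0.0015  0.0999] rv [ 0.002  0.001 -0.   ]
```

```bash
python3 -m handwheel '[{"dx":-0.007,"dy":0.001,"dz":0,"ax":0,"ay":0,"az":0},{"dx":-0.007,"dy":0.001,"dz":0.03,"ax":0,"ay":0,"az":0},{"dx":-0.007,"dy":0.001,"dz":0.06,"ax":0,"ay":0,"az":0},{"dx":-0.007,"dy":0.001,"dz":0.06,"ax":0,"ay":0,"az":0}]'
python3 - <<'E'
from h import *
from plant import manip
to(-.155,-.001,.037)
for n in("top","side"):
    f=manip.grab_frame(n)
    x,y=(270,165) if n=="top" else (300,190)
    cv2.imwrite(f"pics/{n}2.png",cv2.resize(f["image"][y:y+140,x:x+180],None,fx=4,fy=4,interpolation=cv2.INTER_CUBIC))
E
```

```text
time: 3.1
tool_pos: [0.5636, -0.2219, 0.0762]
tool_rot: [-0.002, 0.632, 0.775, -0.0]
contact_force: [0.5, 0.9, 0.4]
gripper_width: 0.005
t 3.1 lane now -0.1541 0.0013 z 0.0762 F [0.5 0.9 0.4] goal [ 0.566  -0.2222  0.037 ] d [-0.001   0.0024  0.0392] rv [-0.003 -0.003  0.   ]
```

View pics/side2.png

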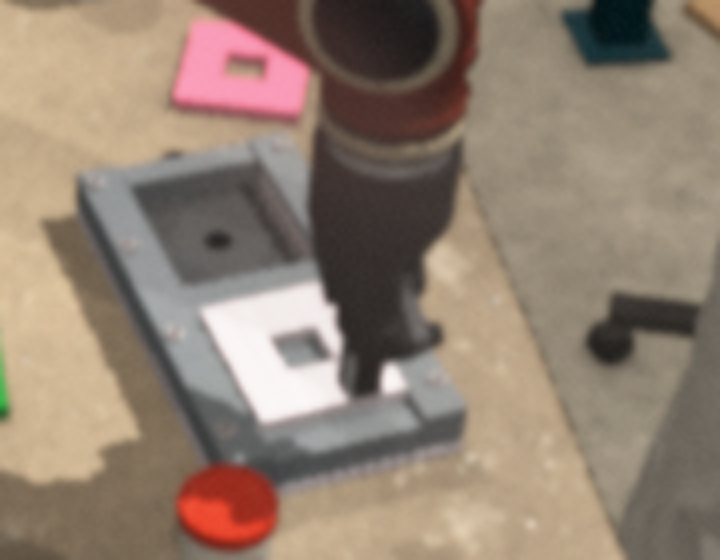

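View pics/top2.png

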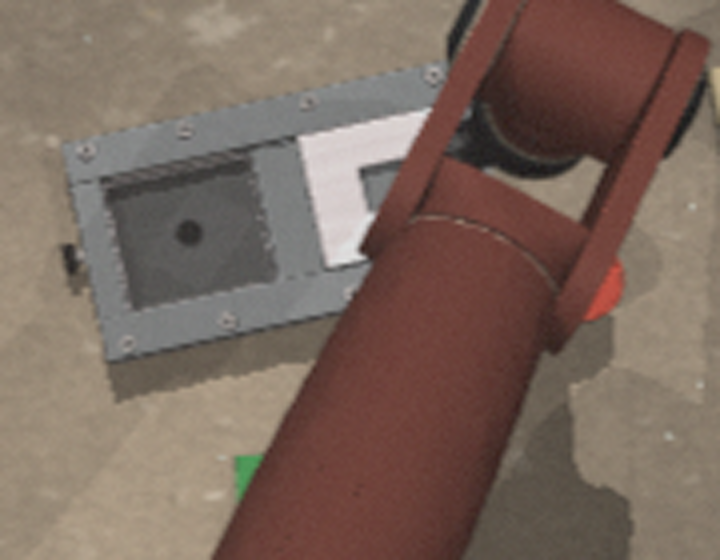

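The tips stand just behind the plate's rear edge and above it (side crop (360,390)), and the lane looks clear. I'll back off a little and go down.

```bash
python3 -m handwheel '[{"dx":-0.008,"dy":0.002,"dz":0,"ax":0,"ay":0,"az":0},{"dx":-0.008,"dy":0.002,"dz":0.015,"ax":0,"ay":0,"az":0},{"dx":-0.008,"dy":0.002,"dz":0.030,"ax":0,"ay":0,"az":0},{"dx":-0.008,"dy":0.002,"dz":0.038,"ax":0,"ay":0,"az":0},{"dx":-0.008,"dy":0.002,"dz":0.038,"ax":0,"ay":0,"az":0}]'
python3 - <<'E'
from h import *
from plant import manip
to(-.145,-.001,.037)
f=manip.grab_frame("side")
p=proj(f,manip.state()["tool_pos"]);print(p, (p-[300,190])*4)
cv2.imwrite(f"pics/side3.png",cv2.resize(f["image"][190:330,300:480],None,fx=4,fy=4,interpolation=cv2.INTER_CUBIC))
E
```

```text
time: 3.82
tool_pos: [0.5676, -0.23, 0.0378]
tool_rot: [-0.001, 0.632, 0.775, -0.0]
contact_force: [-0.4, -0.4, -0.1]
gripper_width: 0.003
t 3.83 lane now -0.1629 -0.001 z 0.0378 F [-0.4 -0.4 -0.1] goal [ 0.564  -0.2124  0.037 ] d [0.0179 0.     0.0008] rv [-0.002 -0.002 -0.   ]
[[390.42210309 301.87818128]] [[361.68841235 447.51272513]]
```

View pics/side3.png

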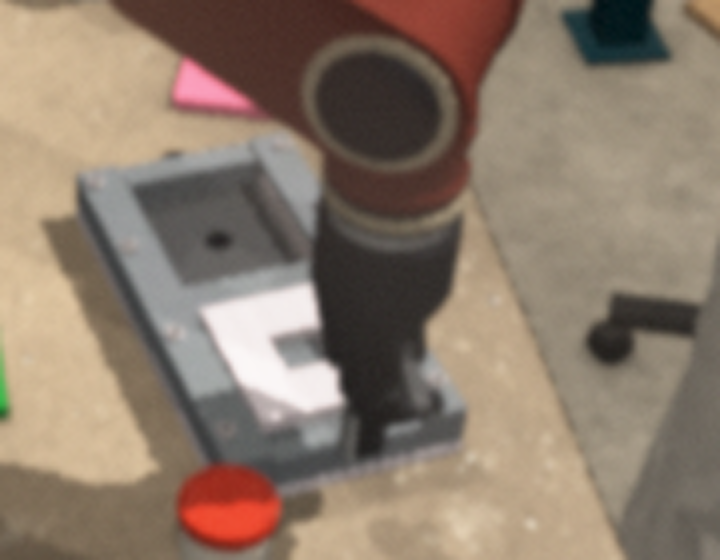

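Fingers are on the deck behind the plate (crop (365,440)). Now I push along the lane.

```bash
python3 -m handwheel '[{"dx":0.010,"dy":0,"dz":0,"ax":0,"ay":0,"az":0},{"dx":0.020,"dy":0,"dz":0,"ax":0,"ay":0,"az":0},{"dx":0.030,"dy":0,"dz":0,"ax":0,"ay":0,"az":0},{"dx":0.040,"dy":0,"dz":0,"ax":0,"ay":0,"az":0},{"dx":0.050,"dy":0,"dz":0,"ax":0,"ay":0,"az":0}]'
python3 -m handwheel '[{"dx":0.010,"dy":0,"dz":0,"ax":0,"ay":0,"az":0},{"dx":0.020,"dy":0,"dz":0,"ax":0,"ay":0,"az":0},{"dx":0.030,"dy":0,"dz":0,"ax":0,"ay":0,"az":0},{"dx":0.040,"dy":0,"dz":0,"ax":0,"ay":0,"az":0},{"dx":0.050,"dy":0,"dz":0,"ax":0,"ay":0,"az":0}]'
python3 - <<'E'
from h import *
from plant import manip
to(-.010,-.001,.037)
f=manip.grab_frame("side")
cv2.imwrite(f"pics/side4.png",cv2.resize(f["image"][190:330,300:480],None,fx=4,fy=4,interpolation=cv2.INTER_CUBIC))
f=manip.grab_frame("top")
cv2.imwrite(f"pics/top4.png",cv2.resize(f["image"][165:285,270:450],None,fx=4,fy=4,interpolation=cv2.INTER_CUBIC))
E
```

```text
time: 4.5
tool_pos: [0.5587, -0.1812, 0.0399]
tool_rot: [0.001, 0.632, 0.775, -0.0]
contact_force: [0.4, -2.0, 0.3]
gripper_width: 0.003
time: 5.12
tool_pos: [0.5487, -0.1322, 0.0398]
tool_rot: [0.0, 0.632, 0.775, -0.0]
contact_force: [0.7, -3.3, 1.9]
gripper_width: 0.004
t 5.12 lane now -0.0634 -0.0021 z 0.0398 F [ 0.7 -3.3  1.9] goal [ 0.5369 -0.0802  0.037 ] d [ 0.0534 -0.0011  0.0028] rv [ 0.     0.001 -0.   ]
```

View pics/side4.png

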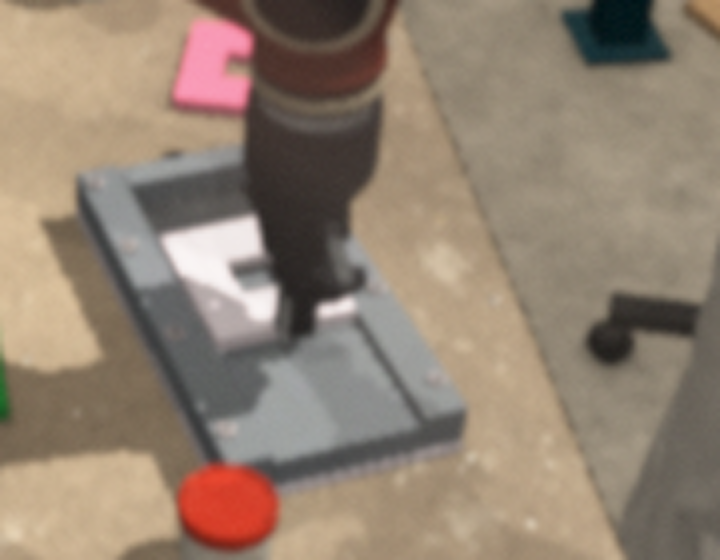

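View pics/top4.png

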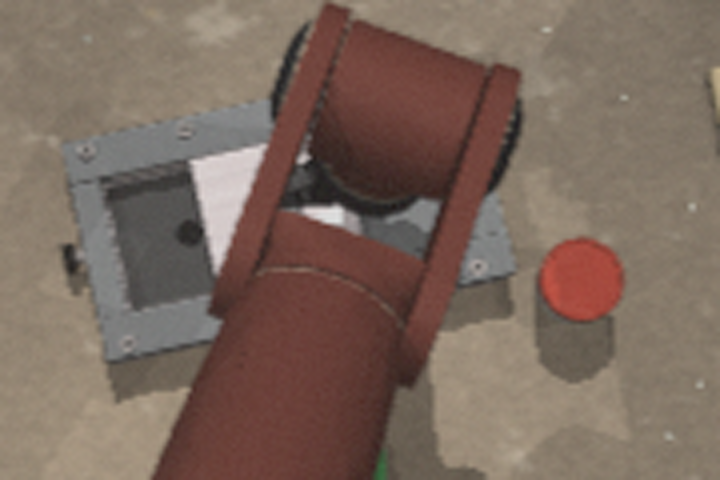

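Plate is sliding straight, with its front edge about mid-pocket. I'll continue and lower the tips 3 mm.

```bash
python3 -m handwheel '[{"dx":0.008,"dy":0,"dz":0.002,"ax":0,"ay":0,"az":0},{"dx":0.016,"dy":-0.001,"dz":0.003,"ax":0,"ay":0,"az":0},{"dx":0.024,"dy":-0.001,"dz":0.003,"ax":0,"ay":0,"az":0},{"dx":0.032,"dy":-0.001,"dz":0.003,"ax":0,"ay":0,"az":0},{"dx":0.040,"dy":-0.001,"dz":0.003,"ax":0,"ay":0,"az":0}]'
python3 -m handwheel '[{"dx":0.002,"dy":0,"dz":0,"ax":0,"ay":0,"az":0},{"dx":0.004,"dy":0,"dz":0,"ax":0,"ay":0,"az":0},{"dx":0.006,"dy":0,"dz":0,"ax":0,"ay":0,"az":0}]'
python3 - <<'E'
from h import *
from plant import manip
to(-.008,-.001,.037)
f=manip.grab_frame("side")
cv2.imwrite(f"pics/side5.png",cv2.resize(f["image"][190:330,300:480],None,fx=4,fy=4,interpolation=cv2.INTER_CUBIC))
f=manip.grab_frame("top")
cv2.imwrite(f"pics/top5.png",cv2.resize(f["image"][165:285,270:450],None,fx=4,fy=4,interpolation=cv2.INTER_CUBIC))
E
```

```text
time: 5.85
tool_pos: [0.5396, -0.0932, 0.0367]
tool_rot: [0.0, 0.632, 0.775, 0.0]
contact_force: [0.3, -1.8, 2.8]
gripper_width: 0.001
time: 6.22
tool_pos: [0.5383, -0.0878, 0.0365]
tool_rot: [0.0, 0.632, 0.775, -0.0]
contact_force: [0.3, -2.6, 0.8]
gripper_width: -0.0
t 6.22 lane now -0.0177 -0.0009 z 0.0365 F [ 0.3 -2.6  0.8] goal [ 0.5365 -0.0782  0.037 ] d [ 0.0097  0.0001 -0.0005] rv [ 0.  0. -0.]
```

View pics/top5.png

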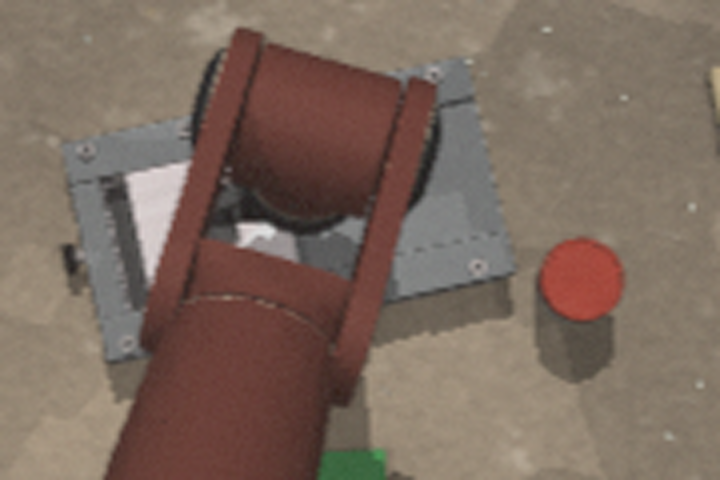

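View pics/side5.png

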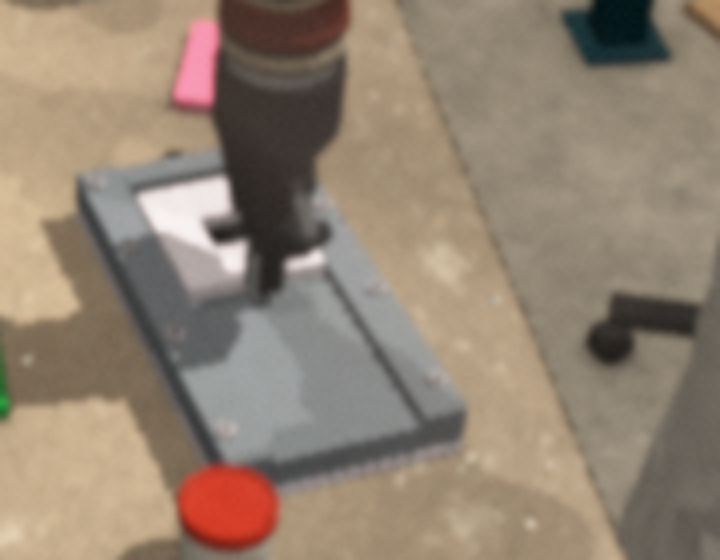

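About 11 mm of gap is left in front of the plate (top crop, about x 108–125). I'll finish in small steps, watching the force for the end stop.

```bash
python3 -m handwheel '[{"dx":0.002,"dy":0,"dz":0,"ax":0,"ay":0,"az":0},{"dx":0.004,"dy":0,"dz":0,"ax":0,"ay":0,"az":0},{"dx":0.006,"dy":0,"dz":0,"ax":0,"ay":0,"az":0},{"dx":0.007,"dy":0,"dz":0,"ax":0,"ay":0,"az":0}]'
python3 -m handwheel '[{"dx":0.001,"dy":0,"dz":0,"ax":0,"ay":0,"az":0},{"dx":0.001,"dy":0,"dz":0,"ax":0,"ay":0,"az":0}]'
```

```text
time: 6.82
tool_pos: [0.5367, -0.0806, 0.0363]
tool_rot: [-0.0, 0.632, 0.775, -0.0]
contact_force: [0.1, -2.1, -0.3]
gripper_width: 0.002
time: 7.08
tool_pos: [0.5364, -0.0796, 0.0363]
tool_rot: [-0.0, 0.632, 0.775, 0.0]
contact_force: [0.1, -0.6, 0.2]
gripper_width: 0.001
```

```bash
python3 -m handwheel '[{"dx":0.001,"dy":0,"dz":0,"ax":0,"ay":0,"az":0},{"dx":0.001,"dy":0,"dz":0,"ax":0,"ay":0,"az":0}]'
python3 - <<'E'
from h import *
from plant import manip
to(-.008,-.001,.037)
f=manip.grab_frame("top");np.savez("pics/top6.npz",**f)
cv2.imwrite(f"pics/top6.png",cv2.resize(f["image"][185:265,280:380],None,fx=7,fy=7,interpolation=cv2.INTER_CUBIC))
f=manip.grab_frame("side")
cv2.imwrite(f"pics/side6.png",cv2.resize(f["image"][220:280,310:400],None,fx=8,fy=8,interpolation=cv2.INTER_CUBIC))
E
```

```text
time: 7.32
tool_pos: [0.5363, -0.0788, 0.0363]
tool_rot: [-0.0, 0.632, 0.775, -0.0]
contact_force: [0.3, -0.9, -1.2]
gripper_width: -0.001
t 7.33 lane now -0.0085 -0.0007 z 0.0363 F [ 0.3 -0.9 -1.2] goal [ 0.5365 -0.0782  0.037 ] d [ 0.0005  0.0003 -0.0007] rv [-0. -0. -0.]
```

View pics/top6.png

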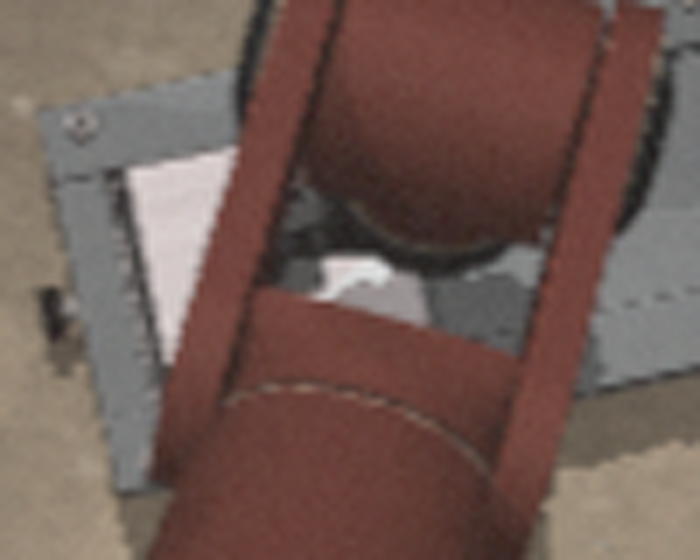

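View pics/side6.png

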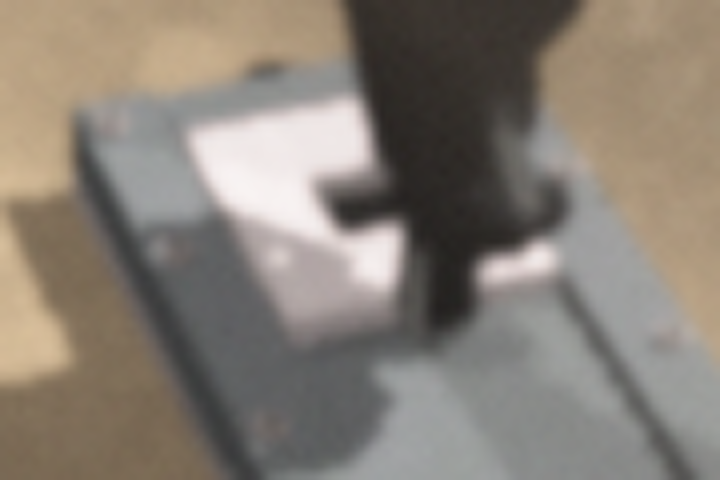

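A gap of about 4 mm remains (top crop x 110–128). I'll creep on to the end stop.

```bash
python3 -m handwheel '[{"dx":0.001,"dy":0,"dz":0,"ax":0,"ay":0,"az":0},{"dx":0.002,"dy":0,"dz":0,"ax":0,"ay":0,"az":0},{"dx":0.002,"dy":0,"dz":0,"ax":0,"ay":0,"az":0}]'
python3 -m handwheel '[{"dx":0.001,"dy":0,"dz":0,"ax":0,"ay":0,"az":0},{"dx":0.001,"dy":0,"dz":0,"ax":0,"ay":0,"az":0}]'
```

```text
time: 7.8
tool_pos: [0.536, -0.0769, 0.0365]
tool_rot: [-0.0, 0.632, 0.775, 0.0]
contact_force: [0.6, -1.2, -0.9]
gripper_width: 0.001
time: 8.05
tool_pos: [0.5359, -0.0759, 0.0365]
tool_rot: [-0.0, 0.632, 0.775, 0.0]
contact_force: [0.0, -0.9, -0.4]
gripper_width: 0.0
```

```bash
python3 -m handwheel '[{"dx":0.001,"dy":0,"dz":0,"ax":0,"ay":0,"az":0},{"dx":0.001,"dy":0,"dz":0,"ax":0,"ay":0,"az":0}]'
python3 -m handwheel '[{"dx":0.001,"dy":0,"dz":0,"ax":0,"ay":0,"az":0},{"dx":0.001,"dy":0,"dz":0,"ax":0,"ay":0,"az":0}]'
python3 - <<'E'
from h import *
from plant import manip
to(-.008,-.001,.037)
f=manip.grab_frame("top");np.savez("pics/top7.npz",**f)
cv2.imwrite(f"pics/top7.png",cv2.resize(f["image"][185:265,280:380],None,fx=7,fy=7,interpolation=cv2.INTER_CUBIC))
E
```

```text
time: 8.3
tool_pos: [0.5357, -0.075, 0.0365]
tool_rot: [-0.0, 0.632, 0.775, 0.0]
contact_force: [-0.3, -1.0, -0.9]
gripper_width: -0.003
time: 8.55
tool_pos: [0.5355, -0.074, 0.0365]
tool_rot: [-0.0, 0.632, 0.775, 0.0]
contact_force: [0.7, -0.3, -0.3]
gripper_width: -0.003
t 8.55 lane now -0.0036 -0.0009 z 0.0365 F [ 0.7 -0.3 -0.3] goal [ 0.5365 -0.0782  0.037 ] d [-0.0044  0.0001 -0.0005] rv [-0. -0. -0.]
```

View pics/top7.png

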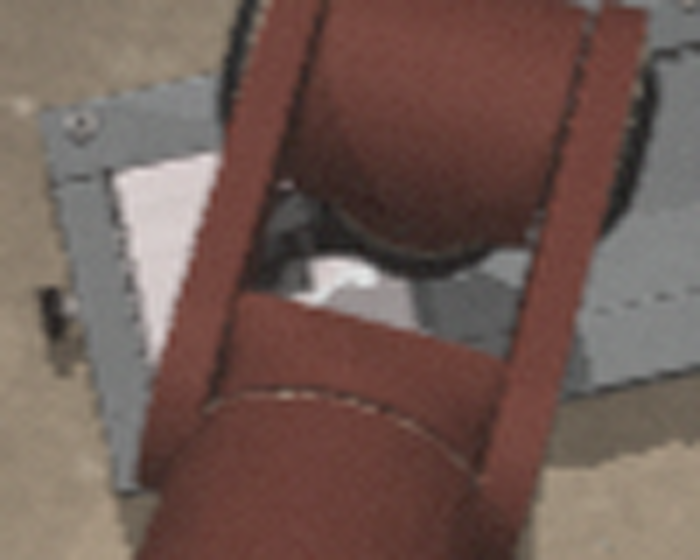

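```bash
python3 -m handwheel '[{"dx":0.001,"dy":0,"dz":0,"ax":0,"ay":0,"az":0},{"dx":0.001,"dy":0,"dz":0,"ax":0,"ay":0,"az":0}]'
python3 -c "
from h import *
to(0,-.001,.037)"
```

```text
time: 8.85
tool_pos: [0.5353, -0.073, 0.0365]
tool_rot: [-0.0, 0.632, 0.775, 0.0]
contact_force: [0.3, -1.2, -0.5]
gripper_width: 0.0
t 8.85 lane now -0.0026 -0.0009 z 0.0365 F [ 0.3 -1.2 -0.5] goal [ 0.5349 -0.0704  0.037 ] d [ 0.0026  0.0001 -0.0005] rv [ 0. -0. -0.]
```

```bash
python3 -m handwheel '[{"dx":0.001,"dy":0,"dz":0,"ax":0,"ay":0,"az":0},{"dx":0.001,"dy":0,"dz":0,"ax":0,"ay":0,"az":0}]'
python3 - <<'E'
from h import *
from plant import manip
to(-.008,-.001,.037)
f=manip.grab_frame("top");np.savez("pics/top8.npz",**f)
cv2.imwrite(f"pics/top8.png",cv2.resize(f["image"][185:265,280:380],None,fx=7,fy=7,interpolation=cv2.INTER_CUBIC))
E
```

```text
time: 9.1
tool_pos: [0.5351, -0.072, 0.0365]
tool_rot: [-0.0, 0.632, 0.775, 0.0]
contact_force: [1.6, 0.0, -1.4]
gripper_width: 0.001
t 9.1 lane now -0.0016 -0.0008 z 0.0365 F [ 1.6  0.  -1.4] goal [ 0.5365 -0.0782  0.037 ] d [-0.0064  0.0002 -0.0005] rv [-0. -0. -0.]
```

View pics/top8.png

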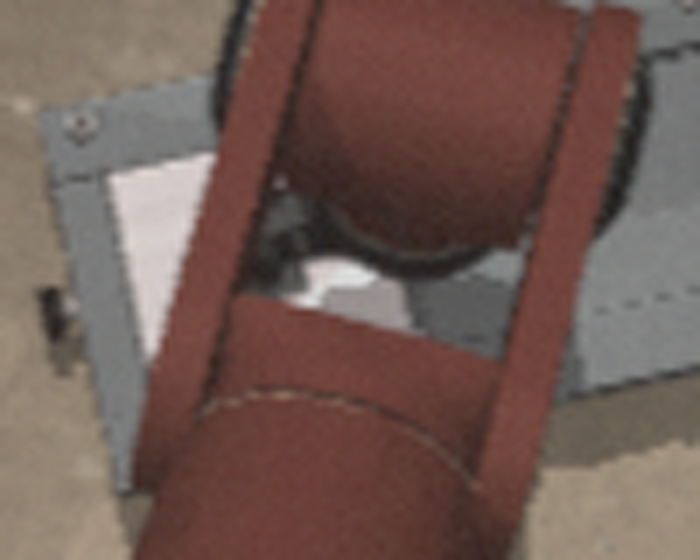

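The gap is closed. I'll back off 2 mm, lift, open the fingers part-way for a symmetric two-finger press, and remeasure the plate.

```bash
python3 -m handwheel '[{"dx":-0.003,"dy":0,"dz":0,"ax":0,"ay":0,"az":0},{"dx":-0.003,"dy":0,"dz":0,"ax":0,"ay":0,"az":0},{"dx":-0.003,"dy":0,"dz":-0.04,"ax":0,"ay":0,"az":0},{"dx":-0.003,"dy":0,"dz":-0.10,"ax":0,"ay":0,"az":0},{"dx":-0.05,"dy":0,"dz":-0.13,"ax":0,"ay":0,"az":0}]'
python3 -m handwheel '[{"dx":-0.05,"dy":0,"dz":0,"ax":0,"ay":0,"az":0},{"dx":-0.10,"dy":0,"dz":0,"ax":0,"ay":0,"az":0},{"dx":-0.10,"dy":0,"dz":0,"ax":0,"ay":0,"az":0}]' 90
python3 - <<'E'
from h import *
from plant import manip
to(.0565,-.001,.06)
for n in("top","side"):
    f=manip.grab_frame(n);np.savez(f"pics/{n}9.npz",**f)
    x,y=(270,165) if n=="top" else (300,190)
    cv2.imwrite(f"pics/{n}9.png",cv2.resize(f["image"][y:y+140,x:x+180],None,fx=4,fy=4,interpolation=cv2.INTER_CUBIC))
E
```

```text
time: 9.78
tool_pos: [0.5465, -0.1201, 0.1704]
tool_rot: [0.002, 0.631, 0.776, 0.001]
contact_force: [0.9, -0.5, 0.6]
gripper_width: -0.001
time: 10.15
tool_pos: [0.5654, -0.2219, 0.1666]
tool_rot: [0.0, 0.634, 0.774, -0.0]
contact_force: [-0.7, 0.7, 0.7]
gripper_width: 0.631
t 10.15 lane now -0.1545 -0.0004 z 0.1666 F [-0.7  0.7  0.7] goal [ 0.5235 -0.0151  0.06  ] d [ 0.211  -0.0003  0.1065] rv [ 0.     0.    -0.004]
```

View pics/top9.png

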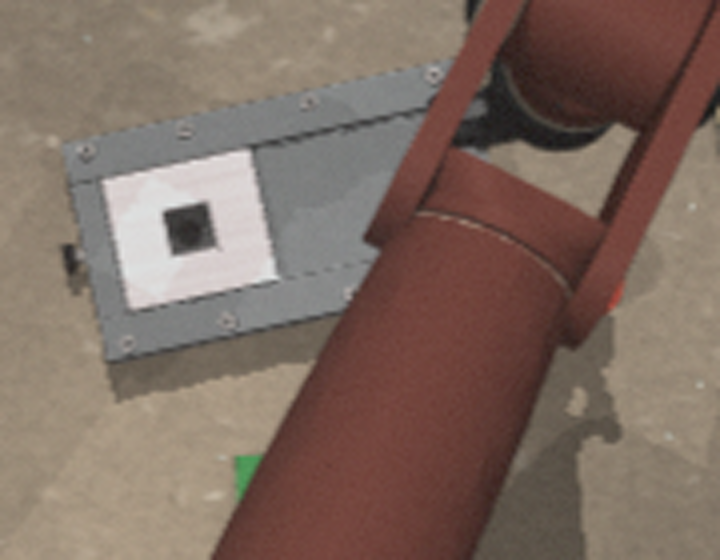

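View pics/side9.png

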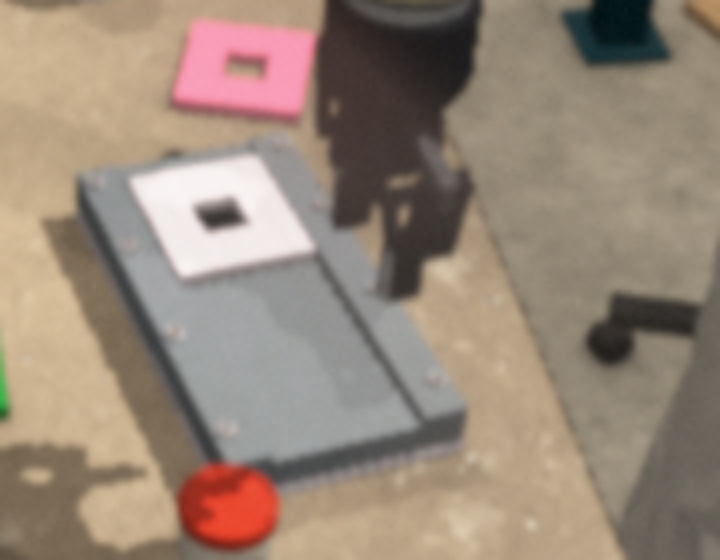

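The plate lies over the pocket with its front edge at the end stop, top-crop hole at (190,229). I'll measure its centre.

```bash
cat > meas.py <<'E'
from h import *
def plate(f,roi,z):
    x0,y0,x1,y1=roi
    hsv=cv2.cvtColor(f["image"],cv2.COLOR_BGR2HSV)
    m=((hsv[...,2]>150)&(hsv[...,1]<45)).astype(np.uint8);m2=np.zeros_like(m);m2[y0:y1,x0:x1]=m[y0:y1,x0:x1]
    c=max(cv2.findContours(m2,cv2.RETR_EXTERNAL,cv2.CHAIN_APPROX_NONE)[0],key=cv2.contourArea)
    P=onz(f,c[:,0,:],z)[:,:2].astype(np.float32);r=cv2.minAreaRect(P)
    q=np.array(r[0])-O;print("rect",r,"lane",q@EX,q@EY)
    X=cloud(f)[cv2.erode(m2,np.ones((5,5)))>0];X=X[(X[:,2]>.0)&(X[:,2]<.06)]
    A=np.c_[X[:,:2]-X[:,:2].mean(0),np.ones(len(X))]
    k=np.linalg.lstsq(A,X[:,2],rcond=None)[0];print("n",len(X),"z mean",k[2],"slope lane x,y",k[:2]@EX,k[:2]@EY,"rms",np.std(X[:,2]-A@k))
E
python3 - <<'E'
from meas import *
plate(dict(np.load("pics/top9.npz")),(288,195,345,250),.041)
plate(dict(np.load("pics/side9.npz")),(325,220,385,265),.041)
E
```

```text
rect ((0.5232855081558228, -0.015079706907272339), (0.08965623378753662, 0.10154096782207489), 11.492027282714844) lane 0.0565206449181854 -0.0007662116188701593
n 708 z mean 0.0400272598137581 slope lane x,y 0.009341589143301127 0.02125646320928117 rms 0.0031903071477341087
rect ((0.5232662558555603, -0.025516018271446228), (0.14686281979084015, 0.15256887674331665), 11.728523254394531) lane 0.046301363821242336 0.001351159251504884
n 816 z mean 0.038827765656019274 slope lane x,y -0.00011264074745264839 0.008899084613664338 rms 0.0021294449541252886
```

Centre at (0.523,-0.015), lane x 0.0565: right over the pocket. The tilt reading is within noise. I'll move over it.

```bash
python3 -m handwheel '[{"dx":0.05,"dy":0,"dz":0,"ax":0,"ay":0,"az":0},{"dx":0.10,"dy":0,"dz":0,"ax":0,"ay":0,"az":0},{"dx":0.15,"dy":0,"dz":0,"ax":0,"ay":0,"az":0},{"dx":0.20,"dy":0,"dz":0.02,"ax":0,"ay":0,"az":0},{"dx":0.212,"dy":0,"dz":0.05,"ax":0,"ay":0,"az":0}]'
python3 -m handwheel '[{"dx":0,"dy":0,"dz":0,"ax":0,"ay":0,"az":0},{"dx":0,"dy":0,"dz":0,"ax":0,"ay":0,"az":0}]'
python3 - <<'E'
from h import *
from plant import manip
to(.0565,-.0008,.06)
f=manip.grab_frame("side");np.savez(f"pics/side10.npz",**f)
cv2.imwrite(f"pics/side10.png",cv2.resize(f["image"][170:310,290:470],None,fx=4,fy=4,interpolation=cv2.INTER_CUBIC))
E
```

```text
time: 10.88
tool_pos: [0.5221, -0.0076, 0.117]
tool_rot: [0.001, 0.63, 0.776, 0.001]
contact_force: [0.7, -1.0, -0.3]
gripper_width: 0.646
time: 11.12
tool_pos: [0.523, -0.0113, 0.1175]
tool_rot: [0.001, 0.632, 0.775, 0.0]
contact_force: [0.8, 0.5, 0.1]
gripper_width: 0.649
t 11.12 lane now 0.0603 -0.0013 z 0.1175 F [0.8 0.5 0.1] goal [ 0.5233 -0.0151  0.06  ] d [-0.0038 -0.0005  0.0575] rv [0.001 0.001 0.   ]
```

View pics/side10.png

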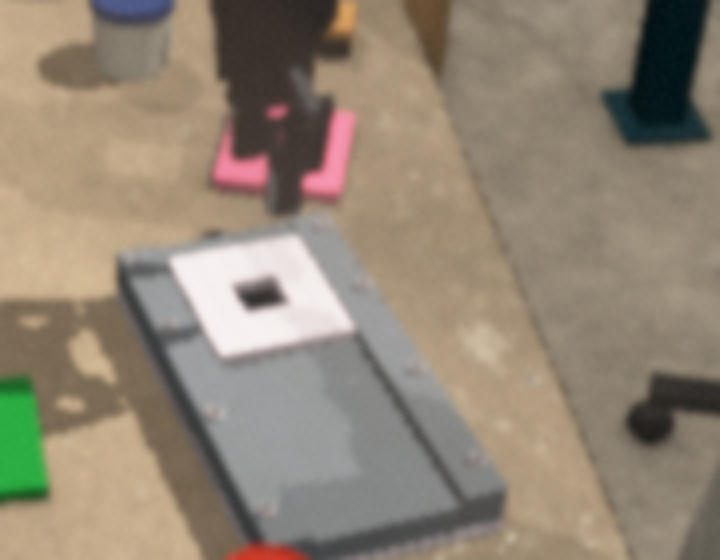

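```bash
python3 -m handwheel '[{"dx":-0.004,"dy":-0.0005,"dz":0.02,"ax":0,"ay":0,"az":0},{"dx":-0.004,"dy":-0.0005,"dz":0.04,"ax":0,"ay":0,"az":0},{"dx":-0.004,"dy":-0.0005,"dz":0.06,"ax":0,"ay":0,"az":0},{"dx":-0.004,"dy":-0.0005,"dz":0.06,"ax":0,"ay":0,"az":0}]'
python3 - <<'E'
from h import *
from plant import manip
to(.0565,-.0008,.045)
f=manip.grab_frame("side");np.savez(f"pics/side11.npz",**f)
cv2.imwrite(f"pics/side11.png",cv2.resize(f["image"][200:290,310:420],None,fx=6,fy=6,interpolation=cv2.INTER_CUBIC))
E
```

```text
time: 11.68
tool_pos: [0.5226, -0.016, 0.0561]
tool_rot: [-0.001, 0.633, 0.774, -0.0]
contact_force: [0.4, -0.0, -0.2]
gripper_width: 0.643
t 11.68 lane now 0.0557 0.0001 z 0.0561 F [ 0.4 -0.  -0.2] goal [ 0.5233 -0.0151  0.045 ] d [0.0008 0.0009 0.0111] rv [-0.002 -0.001 -0.002]
```

View pics/side11.png

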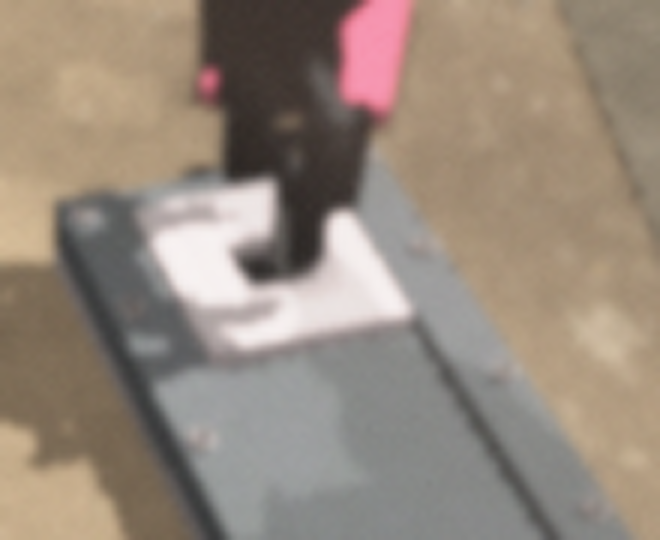

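The fingers straddle the hole above the plate. I'll lower gently to contact.

```bash
python3 -m handwheel '[{"dx":0.0005,"dy":0.001,"dz":0.004,"ax":0,"ay":0,"az":0},{"dx":0.0005,"dy":0.001,"dz":0.008,"ax":0,"ay":0,"az":0},{"dx":0.0005,"dy":0.001,"dz":0.011,"ax":0,"ay":0,"az":0},{"dx":0.0005,"dy":0.001,"dz":0.011,"ax":0,"ay":0,"az":0}]'
python3 -m handwheel '[{"dx":0,"dy":0,"dz":0.002,"ax":0,"ay":0,"az":0},{"dx":0,"dy":0,"dz":0.003,"ax":0,"ay":0,"az":0}]'
python3 -m handwheel '[{"dx":0,"dy":0,"dz":0.001,"ax":0,"ay":0,"az":0},{"dx":0,"dy":0,"dz":0.002,"ax":0,"ay":0,"az":0}]'
```

```text
time: 12.22
tool_pos: [0.5236, -0.0146, 0.0452]
tool_rot: [-0.0, 0.632, 0.775, -0.0]
contact_force: [-0.9, -1.0, -0.1]
gripper_width: 0.647
time: 12.48
tool_pos: [0.5238, -0.0147, 0.0424]
tool_rot: [-0.0, 0.632, 0.775, -0.0]
contact_force: [0.3, 1.5, 0.5]
gripper_width: 0.649
time: 12.72
tool_pos: [0.5238, -0.0147, 0.0404]
tool_rot: [0.0, 0.632, 0.775, -0.0]
contact_force: [-0.2, -0.5, 0.2]
gripper_width: 0.647
```

```bash
for i in 1; do :; done; python3 -m handwheel '[{"dx":0,"dy":0,"dz":0.001,"ax":0,"ay":0,"az":0},{"dx":0,"dy":0,"dz":0.001,"ax":0,"ay":0,"az":0}]'
python3 -m handwheel '[{"dx":0,"dy":0,"dz":0.001,"ax":0,"ay":0,"az":0},{"dx":0,"dy":0,"dz":0.001,"ax":0,"ay":0,"az":0}]'
```

```text
time: 12.98
tool_pos: [0.5238, -0.0147, 0.0394]
tool_rot: [-0.0, 0.632, 0.775, -0.0]
contact_force: [0.1, -0.2, 0.6]
gripper_width: 0.649
time: 13.22
tool_pos: [0.5238, -0.0147, 0.0384]
tool_rot: [-0.0, 0.632, 0.775, -0.0]
contact_force: [0.1, -0.9, -0.3]
gripper_width: 0.649
```

```bash
python3 -m handwheel '[{"dx":0,"dy":0,"dz":0.001,"ax":0,"ay":0,"az":0},{"dx":0,"dy":0,"dz":0.001,"ax":0,"ay":0,"az":0}]'
```

```text
time: 13.48
tool_pos: [0.5238, -0.0147, 0.0374]
tool_rot: [-0.0, 0.632, 0.775, -0.0]
contact_force: [0.1, -0.4, -0.4]
gripper_width: 0.648
```

```bash
python3 -m handwheel '[{"dx":0,"dy":0,"dz":0.001,"ax":0,"ay":0,"az":0},{"dx":0,"dy":0,"dz":0.001,"ax":0,"ay":0,"az":0}]'
```

```text
time: 13.72
tool_pos: [0.5239, -0.0147, 0.0365]
tool_rot: [0.0, 0.632, 0.775, 0.0]
contact_force: [0.5, -0.4, -0.1]
gripper_width: 0.646
```

```bash
python3 -m handwheel '[{"dx":0,"dy":0,"dz":0.001,"ax":0,"ay":0,"az":0},{"dx":0,"dy":0,"dz":0.001,"ax":0,"ay":0,"az":0}]'
```

```text
time: 13.98
tool_pos: [0.5241, -0.0147, 0.0361]
tool_rot: [0.0, 0.632, 0.775, 0.0]
contact_force: [-1.2, -0.5, 4.4]
gripper_width: 0.645
```

```bash
python3 -m handwheel '[{"dx":0,"dy":0,"dz":0.001,"ax":0,"ay":0,"az":0},{"dx":0,"dy":0,"dz":0.001,"ax":0,"ay":0,"az":0}]'
```

```text
time: 14.22
tool_pos: [0.5247, -0.0147, 0.0355]
tool_rot: [0.001, 0.632, 0.775, 0.001]
contact_force: [-1.4, 1.5, 5.8]
gripper_width: 0.649
```

Contact at TCP z≈0.0364, so the tips are 4.6 mm behind the TCP. Pressing on in 1 mm steps.

```bash
python3 -m handwheel '[{"dx":0,"dy":0,"dz":0.001,"ax":0,"ay":0,"az":0},{"dx":0,"dy":0,"dz":0.001,"ax":0,"ay":0,"az":0}]'
```

```text
time: 14.48
tool_pos: [0.5249, -0.0146, 0.0346]
tool_rot: [0.001, 0.632, 0.775, 0.001]
contact_force: [-0.2, 2.1, 5.3]
gripper_width: 0.646
```

```bash
python3 -m handwheel '[{"dx":0,"dy":0,"dz":0.001,"ax":0,"ay":0,"az":0},{"dx":0,"dy":0,"dz":0.001,"ax":0,"ay":0,"az":0}]'
```

```text
time: 14.72
tool_pos: [0.5242, -0.0148, 0.0328]
tool_rot: [0.0, 0.632, 0.775, 0.0]
contact_force: [0.0, 0.1, 3.8]
gripper_width: 0.646
```

```bash
python3 -m handwheel '[{"dx":0,"dy":0,"dz":0.001,"ax":0,"ay":0,"az":0},{"dx":0,"dy":0,"dz":0.001,"ax":0,"ay":0,"az":0}]'; python3 -c "
from h import *
to(.0565,-.0008,.03)
from plant import manip;print(manip.state()['ft_torque'])"
```

```text
time: 14.98
tool_pos: [0.524, -0.0148, 0.0315]
tool_rot: [0.0, 0.632, 0.775, 0.0]
contact_force: [0.4, -0.0, 3.8]
gripper_width: 0.648
t 14.97 lane now 0.0567 -0.0015 z 0.0315 F [ 0.4 -0.   3.8] goal [ 0.5233 -0.0151  0.03  ] d [-0.0002 -0.0007  0.0015] rv [ 0.  0. -0.]
[ 0.05397205 -0.00355477  0.10677299]
```

Past the shoulders (the force is down to about 4 N of drag). Continuing in 1 mm steps to feel the bed.

```bash
python3 -m handwheel '[{"dx":0,"dy":0,"dz":0.001,"ax":0,"ay":0,"az":0},{"dx":0,"dy":0,"dz":0.002,"ax":0,"ay":0,"az":0},{"dx":0,"dy":0,"dz":0.002,"ax":0,"ay":0,"az":0}]'
```

```text
time: 15.35
tool_pos: [0.5241, -0.0148, 0.0299]
tool_rot: [0.0, 0.632, 0.775, 0.0]
contact_force: [-0.5, 0.2, 6.4]
gripper_width: 0.65
```

```bash
python3 -m handwheel '[{"dx":0,"dy":0,"dz":0.001,"ax":0,"ay":0,"az":0},{"dx":0,"dy":0,"dz":0.002,"ax":0,"ay":0,"az":0},{"dx":0,"dy":0,"dz":0.002,"ax":0,"ay":0,"az":0}]'
```

```text
time: 15.72
tool_pos: [0.5245, -0.0147, 0.0284]
tool_rot: [0.0, 0.632, 0.775, 0.0]
contact_force: [-1.7, 1.4, 8.9]
gripper_width: 0.65
```

```bash
python3 -m handwheel '[{"dx":0,"dy":0,"dz":0.001,"ax":0,"ay":0,"az":0},{"dx":0,"dy":0,"dz":0.001,"ax":0,"ay":0,"az":0}]'
```

```text
time: 15.98
tool_pos: [0.5246, -0.0147, 0.0272]
tool_rot: [0.001, 0.632, 0.775, 0.001]
contact_force: [0.1, 1.5, 6.2]
gripper_width: 0.644
```

```bash
python3 -m handwheel '[{"dx":0,"dy":0,"dz":0.001,"ax":0,"ay":0,"az":0},{"dx":0,"dy":0,"dz":0.001,"ax":0,"ay":0,"az":0}]'
```

```text
time: 16.23
tool_pos: [0.5245, -0.0147, 0.0257]
tool_rot: [0.001, 0.632, 0.775, 0.001]
contact_force: [1.7, 0.1, 3.4]
gripper_width: 0.653
```

```bash
python3 -m handwheel '[{"dx":0,"dy":0,"dz":0.001,"ax":0,"ay":0,"az":0},{"dx":0,"dy":0,"dz":0.001,"ax":0,"ay":0,"az":0}]'
```

```text
time: 16.48
tool_pos: [0.5239, -0.0147, 0.0243]
tool_rot: [0.0, 0.632, 0.775, 0.0]
contact_force: [2.6, -0.2, 2.9]
gripper_width: 0.651
```

```bash
python3 -m handwheel '[{"dx":0,"dy":0,"dz":0.001,"ax":0,"ay":0,"az":0},{"dx":0,"dy":0,"dz":0.001,"ax":0,"ay":0,"az":0}]'
```

```text
time: 16.73
tool_pos: [0.5237, -0.0148, 0.0233]
tool_rot: [-0.0, 0.632, 0.775, -0.0]
contact_force: [1.9, -0.0, 2.7]
gripper_width: 0.646
```

```bash
python3 -m handwheel '[{"dx":0,"dy":0,"dz":0.001,"ax":0,"ay":0,"az":0},{"dx":0,"dy":0,"dz":0.001,"ax":0,"ay":0,"az":0}]'; python3 - <<'E'
from h import *
from plant import manip
to(.0565,-.0008,.03)
f=manip.grab_frame("side");np.savez(f"pics/side12.npz",**f)
cv2.imwrite(f"pics/side12.png",cv2.resize(f["image"][200:290,310:420],None,fx=6,fy=6,interpolation=cv2.INTER_CUBIC))
E
```

```text
time: 16.98
tool_pos: [0.5239, -0.0147, 0.0229]
tool_rot: [-0.0, 0.632, 0.775, -0.0]
contact_force: [1.2, 1.4, 5.2]
gripper_width: 0.646
t 16.98 lane now 0.0567 -0.0014 z 0.0229 F [1.2 1.4 5.2] goal [ 0.5233 -0.0151  0.03  ] d [-0.0002 -0.0006 -0.0071] rv [-0. -0. -0.]
```

View pics/side12.png

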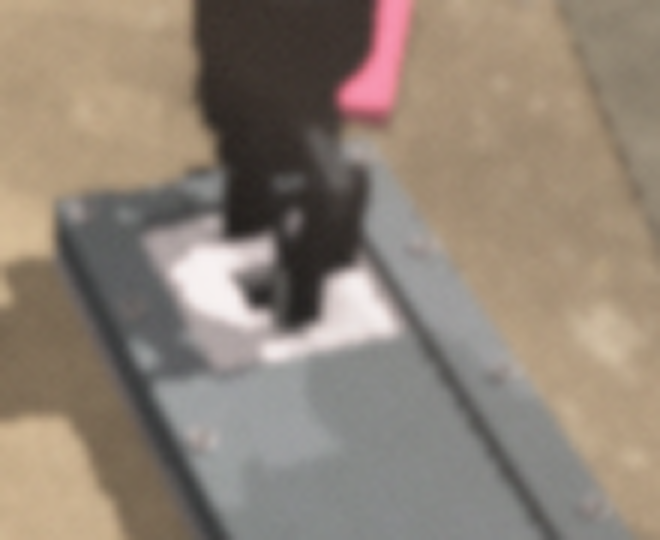

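The plate is now sunk below the rails. Pressing on.

```bash
python3 -m handwheel '[{"dx":0,"dy":0,"dz":0.001,"ax":0,"ay":0,"az":0},{"dx":0,"dy":0,"dz":0.001,"ax":0,"ay":0,"az":0}]'
```

```text
time: 17.27
tool_pos: [0.5239, -0.0148, 0.0228]
tool_rot: [-0.0, 0.632, 0.775, -0.0]
contact_force: [-2.9, 1.8, 12.0]
gripper_width: 0.646
```

```bash
python3 -m handwheel '[{"dx":0,"dy":0,"dz":0.001,"ax":0,"ay":0,"az":0},{"dx":0,"dy":0,"dz":0.001,"ax":0,"ay":0,"az":0}]'
```

```text
time: 17.52
tool_pos: [0.5239, -0.0147, 0.0228]
tool_rot: [-0.001, 0.632, 0.775, -0.001]
contact_force: [-6.1, 1.2, 18.9]
gripper_width: 0.65
```

```bash
python3 -m handwheel '[{"dx":0,"dy":0,"dz":0.001,"ax":0,"ay":0,"az":0},{"dx":0,"dy":0,"dz":0.001,"ax":0,"ay":0,"az":0}]'
```

```text
time: 17.77
tool_pos: [0.524, -0.0148, 0.0227]
tool_rot: [-0.001, 0.632, 0.775, -0.001]
contact_force: [-9.9, 1.3, 24.8]
gripper_width: 0.651
```

It stopped dead at TCP z 0.0228, with the force rising about 6.5 N per commanded mm to 27 N. That implies a bed about 14.6 mm below the deck, within 11–19. I'll release and check level.

```bash
python3 -m handwheel '[{"dx":0,"dy":0,"dz":-0.005,"ax":0,"ay":0,"az":0},{"dx":0,"dy":0,"dz":-0.03,"ax":0,"ay":0,"az":0},{"dx":0,"dy":0,"dz":-0.09,"ax":0,"ay":0,"az":0},{"dx":-0.05,"dy":0,"dz":-0.13,"ax":0,"ay":0,"az":0},{"dx":-0.11,"dy":0,"dz":-0.13,"ax":0,"ay":0,"az":0}]'
python3 -m handwheel '[{"dx":-0.05,"dy":0,"dz":0,"ax":0,"ay":0,"az":0},{"dx":-0.10,"dy":0,"dz":0,"ax":0,"ay":0,"az":0},{"dx":-0.10,"dy":0,"dz":0,"ax":0,"ay":0,"az":0}]' 255
python3 - <<'E'
from meas import *
from plant import manip
to(.0565,-.001,.06)
for n in("top","side","top","side","top","side","top","side"):
    f=manip.grab_frame(n);np.savez(f"pics/{n}13.npz",**f)
    print(n);plate(f,(288,195,345,250) if n=="top" else (325,220,385,265),.0274)
    x,y=(270,165) if n=="top" else (300,190)
    cv2.imwrite(f"pics/{n}13.png",cv2.resize(f["image"][y:y+140,x:x+180],None,fx=4,fy=4,interpolation=cv2.INTER_CUBIC))
E
```

```text
time: 18.4
tool_pos: [0.5475, -0.1234, 0.1531]
tool_rot: [0.003, 0.631, 0.776, 0.001]
contact_force: [0.3, -0.6, -0.2]
gripper_width: 0.653
time: 18.77
tool_pos: [0.5649, -0.2229, 0.1478]
tool_rot: [-0.002, 0.634, 0.774, -0.001]
contact_force: [0.5, 0.7, -0.6]
gripper_width: 0.009
t 18.77 lane now -0.1554 0.0003 z 0.1478 F [ 0.5  0.7 -0.6] goal [ 0.5235 -0.0151  0.06  ] d [0.2118 0.0007 0.0881] rv [-0.003 -0.002 -0.004]
top
rect ((0.5225631594657898, -0.014503680169582367), (0.0869891494512558, 0.10254710912704468), 11.555497169494629) lane 0.05723015482646828 -0.00017444297947255376
n 644 z mean 0.02672562532463581 slope lane x,y -0.005759448702622068 0.013808856096812119 rms 0.0031989193420714182
side
rect ((0.5116389393806458, -0.02691803127527237), (0.11199775338172913, 0.12030672281980515), 10.704679489135742) lane 0.04726598320835986 0.013022904549818838
n 674 z mean 0.028029300933465943 slope lane x,y -0.029732506354756633 0.07374392709259078 rms 0.003776012086698537
top
rect ((0.5224462747573853, -0.01467815414071083), (0.08728611469268799, 0.10283813625574112), 11.5508823394
[... 882 characters left out ...]
805 0.012122219603095162
n 667 z mean 0.02797435270067114 slope lane x,y -0.02913297743548457 0.07884799736072126 rms 0.003703384944224312
top
rect ((0.5225631594657898, -0.014503680169582367), (0.0869891494512558, 0.10254710912704468), 11.555497169494629) lane 0.05723015482646828 -0.00017444297947255376
n 640 z mean 0.026723579208306796 slope lane x,y 0.004911164488274838 0.015735175750149686 rms 0.0032134848928468216
side
rect ((0.5126680135726929, -0.027140147984027863), (0.11164388805627823, 0.1228259950876236), 8.62520980834961) lane 0.04684147907869872 0.012059511707336377
n 690 z mean 0.02825581405925426 slope lane x,y -0.024617278155959536 0.06925738058033537 rms 0.004123981537910471
```

View pics/top13.png

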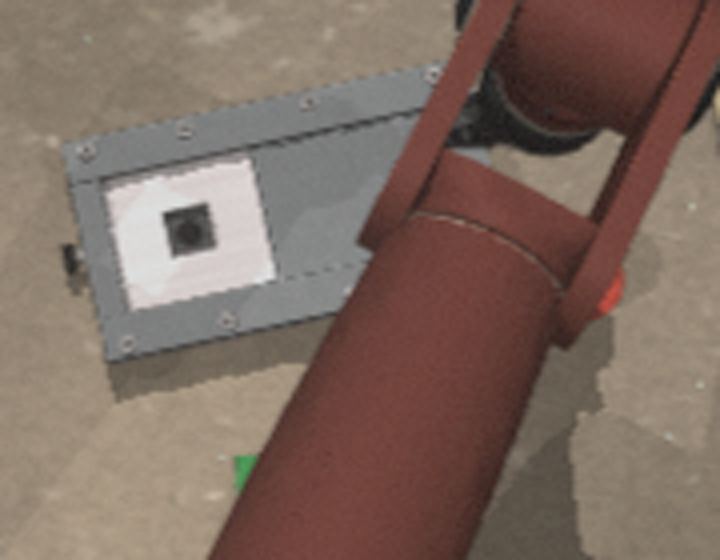

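View pics/side13.png

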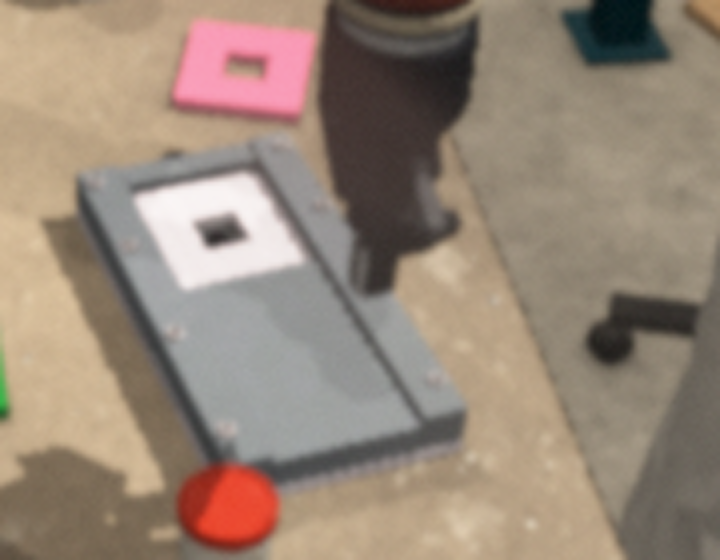

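From the top view the plate is level: z 0.0267 over four frames, mean slopes about 0.001 and 0.010, centre at lane (0.057, 0.000). The side-view rectangle and slope are spoiled by gripper highlights in the mask, so I disregard them. I'll confirm by feel, pressing near each end and side with shut fingers.

```bash
python3 -m handwheel '[{"dx":0.05,"dy":0,"dz":0,"ax":0,"ay":0,"az":0},{"dx":0.10,"dy":0,"dz":0.01,"ax":0,"ay":0,"az":0},{"dx":0.15,"dy":0,"dz":0.03,"ax":0,"ay":0,"az":0},{"dx":0.18,"dy":0,"dz":0.07,"ax":0,"ay":0,"az":0},{"dx":0.18,"dy":0,"dz":0.10,"ax":0,"ay":0,"az":0}]'
python3 -m handwheel '[{"dx":0,"dy":0,"dz":0,"ax":0,"ay":0,"az":0},{"dx":0,"dy":0,"dz":0,"ax":0,"ay":0,"az":0}]'
python3 -c "
from h import *
to(.024,-.0005,.032)"
```

```text
time: 19.8
tool_pos: [0.5286, -0.0413, 0.0482]
tool_rot: [-0.0, 0.631, 0.776, -0.0]
contact_force: [-0.2, -0.8, -0.4]
gripper_width: -0.001
time: 20.05
tool_pos: [0.5309, -0.0443, 0.051]
tool_rot: [0.001, 0.632, 0.775, 0.0]
contact_force: [0.0, 0.1, 1.0]
gripper_width: -0.007
t 20.05 lane now 0.0264 -0.0023 z 0.051 F [0.  0.1 1. ] goal [ 0.5296 -0.047   0.032 ] d [-0.0024 -0.0019  0.019 ] rv [ 0.002  0.001 -0.   ]
```

```bash
python3 -m handwheel '[{"dx":-0.002,"dy":-0.002,"dz":0.010,"ax":0,"ay":0,"az":0},{"dx":-0.002,"dy":-0.002,"dz":0.016,"ax":0,"ay":0,"az":0},{"dx":-0.002,"dy":-0.002,"dz":0.020,"ax":0,"ay":0,"az":0},{"dx":-0.002,"dy":-0.002,"dz":0.022,"ax":0,"ay":0,"az":0},{"dx":-0.002,"dy":-0.002,"dz":0.022,"ax":0,"ay":0,"az":0}]'
```

```text
time: 20.68
tool_pos: [0.5282, -0.0464, 0.0273]
tool_rot: [-0.0, 0.632, 0.775, -0.0]
contact_force: [-0.2, 0.4, -0.0]
gripper_width: -0.003
```

```bash
python3 -m handwheel '[{"dx":0,"dy":0,"dz":0.001,"ax":0,"ay":0,"az":0},{"dx":0,"dy":0,"dz":0.001,"ax":0,"ay":0,"az":0}]'
```

```text
time: 20.92
tool_pos: [0.5286, -0.0465, 0.0269]
tool_rot: [0.0, 0.632, 0.775, 0.0]
contact_force: [-1.2, -0.5, 0.8]
gripper_width: -0.003
```

```bash
python3 -m handwheel '[{"dx":0,"dy":0,"dz":0.001,"ax":0,"ay":0,"az":0},{"dx":0,"dy":0,"dz":0.001,"ax":0,"ay":0,"az":0}]'
```

```text
time: 21.18
tool_pos: [0.5287, -0.0465, 0.0269]
tool_rot: [0.0, 0.632, 0.775, -0.0]
contact_force: [-4.5, 0.3, 8.4]
gripper_width: -0.002
```

```bash
python3 -m handwheel '[{"dx":0,"dy":0,"dz":0.001,"ax":0,"ay":0,"az":0},{"dx":0,"dy":0,"dz":0.001,"ax":0,"ay":0,"az":0}]'
```

```text
time: 21.42
tool_pos: [0.5287, -0.0465, 0.0268]
tool_rot: [-0.0, 0.632, 0.775, -0.0]
contact_force: [-6.9, 1.1, 14.6]
gripper_width: -0.0
```

```bash
python3 -m handwheel '[{"dx":0,"dy":0,"dz":0.001,"ax":0,"ay":0,"az":0},{"dx":0,"dy":0,"dz":0.001,"ax":0,"ay":0,"az":0}]'
python3 -m handwheel '[{"dx":0,"dy":0,"dz":-0.010,"ax":0,"ay":0,"az":0},{"dx":0,"dy":0,"dz":-0.025,"ax":0,"ay":0,"az":0},{"dx":0.035,"dy":0,"dz":-0.025,"ax":0,"ay":0,"az":0},{"dx":0.066,"dy":0,"dz":-0.025,"ax":0,"ay":0,"az":0},{"dx":0.066,"dy":0,"dz":-0.020,"ax":0,"ay":0,"az":0}]'
python3 -c "
from h import *
to(.090,-.0005,.028)"
```

```text
time: 21.68
tool_pos: [0.5287, -0.0465, 0.0268]
tool_rot: [-0.001, 0.632, 0.775, -0.0]
contact_force: [-10.9, 1.9, 21.2]
gripper_width: -0.005
time: 22.3
tool_pos: [0.5151, 0.0195, 0.0441]
tool_rot: [0.001, 0.631, 0.776, 0.0]
contact_force: [-0.3, 0.5, 0.0]
gripper_width: -0.001
t 22.3 lane now 0.092 0.0003 z 0.0441 F [-0.3  0.5  0. ] goal [0.5163 0.0177 0.028 ] d [-0.002   0.0008  0.0161] rv [0.001 0.    0.002]
```

```bash
python3 -m handwheel '[{"dx":-0.002,"dy":0,"dz":0.006,"ax":0,"ay":0,"az":0},{"dx":-0.002,"dy":0,"dz":0.012,"ax":0,"ay":0,"az":0},{"dx":-0.002,"dy":0,"dz":0.015,"ax":0,"ay":0,"az":0},{"dx":-0.002,"dy":0,"dz":0.016,"ax":0,"ay":0,"az":0},{"dx":-0.002,"dy":0,"dz":0.016,"ax":0,"ay":0,"az":0}]'
```

```text
time: 22.92
tool_pos: [0.5155, 0.0161, 0.0275]
tool_rot: [-0.0, 0.632, 0.775, -0.0]
contact_force: [0.5, -0.2, -0.5]
gripper_width: 0.002
```

```bash
python3 -m handwheel '[{"dx":0,"dy":0,"dz":0.001,"ax":0,"ay":0,"az":0},{"dx":0,"dy":0,"dz":0.001,"ax":0,"ay":0,"az":0}]'
```

```text
time: 23.18
tool_pos: [0.5158, 0.0162, 0.0269]
tool_rot: [0.0, 0.632, 0.775, 0.0]
contact_force: [-0.4, -0.6, 1.9]
gripper_width: 0.002
```

```bash
python3 -m handwheel '[{"dx":0,"dy":0,"dz":0.001,"ax":0,"ay":0,"az":0},{"dx":0,"dy":0,"dz":0.001,"ax":0,"ay":0,"az":0}]'
```

```text
time: 23.42
tool_pos: [0.5158, 0.0162, 0.0268]
tool_rot: [0.0, 0.632, 0.775, -0.0]
contact_force: [-4.1, -1.0, 8.4]
gripper_width: 0.002
```

```bash
python3 -m handwheel '[{"dx":0,"dy":0,"dz":0.001,"ax":0,"ay":0,"az":0},{"dx":0,"dy":0,"dz":0.001,"ax":0,"ay":0,"az":0}]'
```

```text
time: 23.68
tool_pos: [0.5159, 0.0162, 0.0268]
tool_rot: [-0.0, 0.632, 0.775, -0.0]
contact_force: [-7.4, 0.6, 15.6]
gripper_width: 0.002
```

Both ends are firm at the same height (0.0269 and 0.0268). Now one side, then the other.

```bash
python3 -m handwheel '[{"dx":0,"dy":0,"dz":0.001,"ax":0,"ay":0,"az":0},{"dx":0,"dy":0,"dz":0,"ax":0,"ay":0,"az":0}]'
python3 -m handwheel '[{"dx":0,"dy":0,"dz":-0.010,"ax":0,"ay":0,"az":0},{"dx":0,"dy":0,"dz":-0.025,"ax":0,"ay":0,"az":0},{"dx":-0.033,"dy":-0.028,"dz":-0.025,"ax":0,"ay":0,"az":0},{"dx":-0.033,"dy":-0.028,"dz":-0.020,"ax":0,"ay":0,"az":0},{"dx":-0.033,"dy":-0.028,"dz":-0.015,"ax":0,"ay":0,"az":0}]'
python3 -c "
from h import *
to(.057,.028,.028)"
```

```text
time: 23.92
tool_pos: [0.5158, 0.0162, 0.0268]
tool_rot: [-0.0, 0.632, 0.775, -0.0]
contact_force: [-5.8, -0.8, 10.4]
gripper_width: 0.002
time: 24.55
tool_pos: [0.495, -0.0216, 0.0397]
tool_rot: [0.0, 0.632, 0.775, 0.0]
contact_force: [-1.0, 0.5, -0.0]
gripper_width: 0.004
t 24.55 lane now 0.0558 0.0283 z 0.0397 F [-1.   0.5 -0. ] goal [ 0.495  -0.0204  0.028 ] d [0.0012 0.0003 0.0117] rv [ 0.001 -0.    -0.001]
```

```bash
python3 -m handwheel '[{"dx":0.001,"dy":0,"dz":0.006,"ax":0,"ay":0,"az":0},{"dx":0.001,"dy":0,"dz":0.010,"ax":0,"ay":0,"az":0},{"dx":0.001,"dy":0,"dz":0.012,"ax":0,"ay":0,"az":0},{"dx":0.001,"dy":0,"dz":0.012,"ax":0,"ay":0,"az":0}]'
```

```text
time: 25.05
tool_pos: [0.4945, -0.0205, 0.0274]
tool_rot: [-0.0, 0.632, 0.775, -0.0]
contact_force: [0.6, -0.6, 0.5]
gripper_width: 0.004
```

```bash
python3 -m handwheel '[{"dx":0,"dy":0,"dz":0.001,"ax":0,"ay":0,"az":0},{"dx":0,"dy":0,"dz":0.001,"ax":0,"ay":0,"az":0}]'
```

```text
time: 25.3
tool_pos: [0.4947, -0.0207, 0.0269]
tool_rot: [0.0, 0.632, 0.775, 0.0]
contact_force: [-1.0, 0.3, 2.1]
gripper_width: -0.005
```

```bash
python3 -m handwheel '[{"dx":0,"dy":0,"dz":0.001,"ax":0,"ay":0,"az":0},{"dx":0,"dy":0,"dz":0.001,"ax":0,"ay":0,"az":0}]'
```

```text
time: 25.55
tool_pos: [0.4948, -0.0208, 0.0269]
tool_rot: [-0.0, 0.632, 0.775, -0.0]
contact_force: [-4.4, 1.2, 10.1]
gripper_width: -0.004
```

```bash
python3 -m handwheel '[{"dx":0,"dy":0,"dz":0.001,"ax":0,"ay":0,"az":0},{"dx":0,"dy":0,"dz":0.001,"ax":0,"ay":0,"az":0}]'
```

```text
time: 25.8
tool_pos: [0.4948, -0.0208, 0.0268]
tool_rot: [-0.0, 0.632, 0.775, -0.0]
contact_force: [-8.2, 1.8, 16.5]
gripper_width: 0.001
```

Three non-collinear points are firm at 0.0268–0.0269, so the plate is level on the bed. I'll lift away, check once more and hand in.

```bash
python3 -m handwheel '[{"dx":0,"dy":0,"dz":-0.010,"ax":0,"ay":0,"az":0},{"dx":0,"dy":0,"dz":-0.04,"ax":0,"ay":0,"az":0},{"dx":0,"dy":0,"dz":-0.10,"ax":0,"ay":0,"az":0},{"dx":-0.05,"dy":0,"dz":-0.13,"ax":0,"ay":0,"az":0},{"dx":-0.11,"dy":0,"dz":-0.13,"ax":0,"ay":0,"az":0}]'
python3 -m handwheel '[{"dx":-0.05,"dy":0,"dz":0,"ax":0,"ay":0,"az":0},{"dx":-0.10,"dy":0,"dz":0,"ax":0,"ay":0,"az":0},{"dx":-0.10,"dy":0,"dz":0,"ax":0,"ay":0,"az":0}]'
python3 - <<'E'
from meas import *
from plant import manip
for n in("top","top"):
    f=manip.grab_frame(n);plate(f,(288,195,345,250),.027)
cv2.imwrite("pics/top14.png",f["image"])
E
```

```text
time: 26.42
tool_pos: [0.5191, -0.1299, 0.1591]
tool_rot: [0.004, 0.631, 0.776, 0.001]
contact_force: [0.7, -0.0, 0.4]
gripper_width: 0.002
time: 26.8
tool_pos: [0.5367, -0.2294, 0.1545]
tool_rot: [0.0, 0.634, 0.774, -0.0]
contact_force: [-0.9, -0.3, -0.0]
gripper_width: 0.006
rect ((0.5223382115364075, -0.014556434005498886), (0.08758018910884857, 0.10257510095834732), 11.555496215820312) lane 0.05722371053648932 5.651807625755949e-05
n 640 z mean 0.026494902741661008 slope lane x,y 0.006142931682198048 0.0011814812383005415 rms 0.003164843998985428
rect ((0.5223382115364075, -0.014556434005498886), (0.08758018910884857, 0.10257510095834732), 11.555496215820312) lane 0.05722371053648932 5.651807625755949e-05
n 639 z mean 0.02652086035211912 slope lane x,y -0.0008901576589226924 0.007231329126861336 rms 0.0032116501227480213
```

View pics/top14.png

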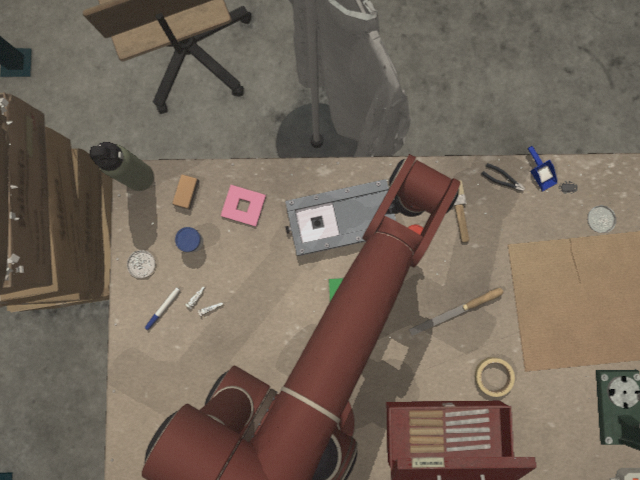

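The plate lies in the pocket with its hole at (318,222). The block (186,192) and blue tub (188,240) are unmoved; the brush (460,210) and red tub (415,231) are partly hidden by the arm but where they were. Handing in.

```bash
python3 -c "
from plant import manip
print(manip.job_done())"
```

```text
the job is handed in; nothing more can be done
None
```

I slid the plate along the lane to the end stop with shut fingers, pressed it through the jaws with both fingers astride the hole, and handed the job in at about 27 s. No verdict was reported.

**Seating:** It stopped dead with the force rising to about 27 N, which puts the bed roughly 15 mm below the deck.

**Level:** Pressing near both ends and the +y side gave the same firm height, 26.8–26.9 mm, so the plate is level on the bed. I did not press the -y side. The last top-camera depth fits gave slopes under 0.008 rad.

**Position:** The camera put the plate's centre at lane x 57.2 mm, against 56.5 mm for the pocket's middle.

**Disagreements:**
- The side-camera outline and slope disagreed because the gripper's highlights were in the mask, so I left them out.
- The depth fits are noisy at about 3 mm per pixel. I relied on the felt heights for level.

**Bystanders:** The sanding block and blue tub look unmoved in the last picture. The brush and red tub were partly hidden by the arm, but what shows is in place.

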